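# Build up the stack-and-carry sample case

## Robot

A 6-joint arm with a two-finger parallel gripper is mounted at the origin on the work surface. World frame = base frame: x ahead of the robot, y to its left, z up, the work surface at z = 0. Lengths are in mm, angles in rad, forces in N, time in s.
With the tool pointing down it reaches from about 200 to 875 mm from the base axis. Payload 3.4 kg.
Tool frame: the origin (TCP) lies on the centre line of the jaws, within the pads' length; the fingertips stand 17 mm ahead of it and the grasp point (between the pads) lies 2 mm behind it; z points along the fingers, y is the direction in which the jaws open and shut (so a half turn about z gives the same grasp; the last joint's range is limited). The gripper opens to 94 mm and grips with 3 to 60 N. Pads are 16 mm wide; open, the fingers measure 119 mm over their backs; the gripper's body (75 mm by 177 mm) begins 78 mm behind the grasp point.
Start: joints at [-1.291, 0.276, 1.505, -0, 1.361, -0.121], TCP at [224.342, -529.466, 222.493] pointing down, gripper open.
Joint ranges: [-2.89, 2.89], [-0.75, 2.08], [0.22, 2.7], [-1.18, 4.32], [0.11, 2.71], [-2.7, 2.7]. Speed limits (rad/s): [2.57, 2.57, 3.14, 3.14, 3.14, 3.14].

## Interface

Orientations are given as a unit quaternion [w, x, y, z].
In Python, from workcell import env, optics, finish_job, models gives the robot as it stands.
- The arm moves only by the tool step_arm, never from a script. Its arguments are lists of equal length, an entry for each row: "delta_pos": the shift along the tool's x, y, z each as a share of 40 cm, from -1 to 1, a list of three; "delta_rot": the turn, a rotation vector about the tool's x, y, z each as a share of 180 degrees, from -1 to 1, a list of three; "grip": the gripper command: -1 is fully open, 1 is shut, values between are in proportion. In form: {"delta_pos": [[x, y, z], ...], "delta_rot": [[ax, ay, az], ...], "grip": [grip, ...]}. A call has 1 to 20 rows; each row is the pose to reach, as a shift and turn from the pose commanded when the call began, along the tool's axes at that moment, turning the shorter way round; what a row does not reach only later rows make up. A row lasts 1/10 s, in which the tool goes at most 50 mm and 8.59 degrees, less where a joint would pass 70% of its speed; a pose out of reach is approached as far as the arm can. A call with a number of a shift or a turn outside -1 to 1 is refused whole. A call with a gripper value outside its range is refused whole. The fingers move at their own pace and stop on an object; "squeeze" is the grip in N (left out, the last holds). Time passes only in rows, so rows that repeat a pose let the fingers close. It gives the time, the measured TCP pose, the force and the opening at its end, in the units of the state.
- env.get_state(): the state, without advancing time (a new reading comes with each control period).
- optics.snapshot(name): name is "scene" or "top" or "wrist"; returns a dict with "pixels" (400x640x3 uint8, red, green, blue), "fx", "fy", "cx", "cy" (pixels), "k1" (the pictures are not rectified: a ray, as slopes to the right and down, at radius r is drawn at 1 + k1 r^2 times it, then the intrinsics apply), "position" and "rotation" of the camera in the world; the wrist camera has in their place "T_tool_cam" (4x4, takes a point from camera to tool coordinates, whose origin is the TCP and whose axes are the flange's). Camera axes: x right, y down, z forward; pixel columns grow to the right and rows downward; lengths in mm; the calibration is good to about 2 mm. A picture is of the moment at which its call begins: read the wrist's pose just before it. There is no depth.
- finish_job(): hands the job in, once; it reports no verdict.
Trained networks look in a picture, given as the dict that the camera call returned (one of the last four; its "shot" number tells which), for a name from the list of things; names that differ only in an ending like _2 or _b are one class to them, and where a whole thing is asked for, a point or a joint stands for the part that bears it (a point fixed in the world has none). Each returns a list of dicts, best first, with "confidence" (0 to 1); they miss things now and then, are a little off and sometimes report something else, mostly with a low value. They report only what shows in the picture. A call takes as long as a camera call. They do not tell look-alikes from the thing itself.
- models.find_in(picture, target): "location" ([column, row] in pixels, amid what is visible of it).
- models.trace(picture, target): "pixels" (400x640 bool, what is visible of it) and "location" ([column, row] in pixels, amid what is visible of it).
- models.place_of(picture, target): "location" ([column, row] in pixels: a listed point, or the origin of a listed thing).
The state is a dict: "t": time; "qpos": joint angles; "qd": joint speeds; "joint_torque": joint torques, N m; "tool_pos": TCP position; "eef_rot": TCP orientation; "wrist_force": force on the tool from outside, world axes, zero at the start; "torque": the same for the moment, N m; "gripper_width": finger opening in mm.
Only numpy, scipy, OpenCV 4.12 (cv2) and the standard library are available. Lean on these libraries where they do the work, as an engineer would, in place of code of your own. Each camera call takes 0.05 s, during which the arm holds its last target. There are 200 camera calls.

## Task

Build up the sample case on its low black base, heaviest goods lowest: the tray of big turquoise pendants at the bottom, then the tray of red ear studs, then the tray of blue rings, and last the cover with the carrying handle, each lying squarely in the rim of the one below. Carry the trays level so that nothing spills, and leave the tray of green stones and the other things on the bench where they are.

Things in the scene. Friction and masses are not known exactly. Their poses are not given: they have to be found in the camera images.
- case_base: Target: low black base, dark grey inside, fixed, 150 (its x) x 110 (y) x 14 mm high, an orange clip at each short end. Origin: centre of underside. A 4 mm rim round a recess with its floor at 8 mm. Every tray and the cover has a foot 3 mm deep, 132 x 92 mm, that drops into the rim below with 5 mm play all round; either way round fits. All start on the bench, yaw within 0.25 rad of world.
- pendant_tray: Frosted white tray, six big round turquoise pendants; 150 (its x) x 110 (y) x 34 mm high, 4 mm walls, 380 g. Origin: centre of underside; floor at 5 mm. Grey grip bar across the middle, to pinch along x from above: 10 mm thick (x), 60 long (y), top at 30 mm. Strip y = +-20 mm beside it is bare for fingers, out to the end walls. Seated on the base its origin is 11 mm above the base's.
- stud_tray: Same make, size, grip bar and origin as pendant_tray. Stacked, its origin is 31 mm above that of the tray below. Frosted white, holding ten white cards, each with a pair of small round red ear studs. About 280 g.
- ring_tray: Same make, size, grip bar and origin as pendant_tray. Stacked, its origin is 31 mm above that of the tray below. Frosted white, holding twelve silver rings standing upright, each with a dark blue stone. About 240 g.
- cover: Cover: blue-grey plate 150 (its x) x 110 mm (y), top face at 12 mm, 200 g. Origin: centre of underside. Black carrying handle, to pinch along x from above: bar 12 mm thick (x), 82 long (y), 28 to 40 mm above the origin, on posts at y = +-36 mm, open between. Same foot as the trays: seated, its origin is 31 mm above that of the tray below.
- green_tray: Bystander, to be left alone: a tray of the same size and make as the others, holding eight square green stones in silver. Origin: centre of its underside.
- bead_jar: Bystander: closed clear round jar of orange beads with a white cap, 62 mm in diameter, 59 mm high. Origin: centre of its underside.
- scanner: Bystander: hand-held barcode scanner, grey handle and black head, lying on its side, all within 80 mm of its origin, 36 mm high. Origin: on the bench, near its middle.
- bracelet: Bystander: bracelet of twelve silver links with dark blue stones, lying flat, 72 mm in diameter, 18 mm high. Origin: centre of its underside.
- label_roll: Bystander: roll of white paper labels lying flat, 72 mm in diameter, 30 mm high. Origin: centre of its underside.
Things that resemble listed ones, but are neither listed nor needed, are in the scene too. Leave any pink look-alike of the pendant_tray alone. What is shaped like the cover but orange is not meant.

How it is judged:
By the outcome, as a careful person would: the job done as asked, in the order asked, and still so for the second after the job is handed in, with the robot touching nothing.
It also fails if it takes over 122 s, if anything falls off the work surface, if the arm or the gripper's body presses on something with over 40 N, if the wrist force passes 120 N, or if a joint passes its speed limit or range.

## Working session

There is one attempt and no reset: what is moved stays moved. The work goes in short steps, Python scripts to look and compute and a tool call to move; the robot and the scene stay as the last step left them, time stands still between calls to the robot, and variables do not carry over. Pictures are saved under pics/ and viewed, about 12 in all and at most 16, crops included, and the job is handed in when it is done.

Besides the shell and the picture viewer there is one more tool, called after "Request:" in YAML: its name, and indented under it one key for each argument. step_arm: Moves the arm, as the interface text tells. Its arguments: {"type":"object","properties":{"delta_pos":{"type":"array"},"delta_rot":{"type":"array"},"grip":{"type":"array"},"squeeze":{"type":"number"}},"required":["delta_pos","delta_rot","grip"]}

```bash
mkdir -p pics; ls; cat > h.py <<'E'
import numpy as np, cv2
from scipy.spatial.transform import Rotation as R
from workcell import env, optics, finish_job, models
def RT(s): 
    w,x,y,z=s['eef_rot']; return R.from_quat([x,y,z,w])
def snap(name):
    s=env.get_state(); p=optics.snapshot(name)
    if name=='wrist':
        T=np.eye(4);T[:3,:3]=RT(s).as_matrix();T[:3,3]=s['tool_pos']
        M=T@np.array(p['T_tool_cam']); p['position']=M[:3,3];p['rotation']=M[:3,:3]
    p['rotation']=np.array(p['rotation'])
    if p['rotation'].shape!=(3,3):
        w,x,y,z=p['rotation']; p['rotation']=R.from_quat([x,y,z,w]).as_matrix()
    return p
def save(p,f): cv2.imwrite('pics/'+f,cv2.cvtColor(p['pixels'],cv2.COLOR_RGB2BGR))
def ray(p,uv):
    d=np.array([(uv[0]-p['cx'])/p['fx'],(uv[1]-p['cy'])/p['fy']]); u=d.copy()
    for _ in range(20): u=d/(1+p['k1']*(u@u))
    return p['rotation']@np.array([u[0],u[1],1])
def onz(p,uv,z):
    r=ray(p,uv);c=np.array(p['position']);return c+r*(z-c[2])/r[2]
def proj(p,X):
    c=p['rotation'].T@(np.array(X,float)-p['position']);u=c[:2]/c[2];u=u*(1+p['k1']*(u@u))
    return np.array([u[0]*p['fx']+p['cx'],u[1]*p['fy']+p['cy']])
E
python3 - <<'E'
from h import *
s=env.get_state();print(s)
for n in ['top','scene']:
    p=snap(n);save(p,n+'0.png');print(n,p['position'],p['rotation'].round(3).tolist(),p['fx'],p['k1'])
    for t in ['case_base','pendant_tray','stud_tray','ring_tray','cover','green_tray']:
        for r in models.place_of(p,t): print(t,np.round(r['location'],1),round(r['confidence'],2),onz(p,r['location'],0).round(0)[:2])
E
```

```text
pics
{'t': 0.0, 'qpos': array([-1.29099260e+00,  2.76564651e-01,  1.50607430e+00, -1.46523996e-05,
        1.36069879e+00, -1.20991454e-01]), 'qd': array([ 0.00135567, -0.0003419 ,  0.00110559, -0.00026169, -0.00161144,
        0.0017088 ]), 'joint_torque': array([ 7.31019118e-04, -4.04590023e+01, -2.37231141e+01,  7.04669394e-02,
        3.45993473e-02, -1.46660291e-04]), 'tool_pos': array([ 224.1873449 , -528.93345034,  221.64546567]), 'eef_rot': array([-8.69224402e-04,  9.79986833e-01,  1.99060409e-01, -7.63535974e-05]), 'wrist_force': array([ 0.12649301, -0.43211652, -0.06856798]), 'torque': array([-0.03005303, -0.00337376, -0.0348587 ]), 'gripper_width': 93.79446011964411}
top [ 4.00588541e+02 -7.73263788e-01  1.25462018e+03] [[-0.017, -0.999, 0.029], [-1.0, 0.017, -0.019], [0.019, -0.029, -0.999]] 381.1997126099093 -0.007703245021298695
case_base [210.5 201.8] 0.89 [450. 356.]
pendant_tray [240.5 266.8] 0.75 [236. 260.]
pendant_tray [315.7 131.5] 0.68 [677.   7.]
stud_tray [422.5 198.9] 0.6 [ 448. -343.]
stud_tray [213.9 202.6] 0.53 [448. 345.]
cover [372.3 197.7] 0.84 [ 455. -176.]
cover [317.5 132.1] 0.33 [675.   1.]
green_tray [369.4 133.8] 0.78 [ 667. -171.]
scene [1396.20456548  198.04349453  802.20594937] [[-0.219, 0.607, -0.764], [0.976, 0.132, -0.175], [-0.006, -0.784, -0.621]] 431.6487964646062 0.030340410173021044
case_base [446.  222.7] 0.91 [451. 343.]
pendant_tray [418.8 176. ] 0.87 [243. 261.]
pendant_tray [308.7 262.3] 0.64 [676.   7.]
stud_tray [214.5 189.1] 0.69 [ 444. -345.]
stud_tray [239.4 251.7] 0.55 [ 678. -176.]
ring_tray [381.8 211.7] 0.57 [442. 165.]
ring_tray [215.6 190.7] 0.55 [ 451. -339.]
cover [242.1 150. ] 0.86 [ 216. -341.]
cover [266.4 198.2] 0.69 [ 453. -176.]
green_tray [239.7 252.5] 0.87 [ 681. -174.]
```

View pics/top0.png

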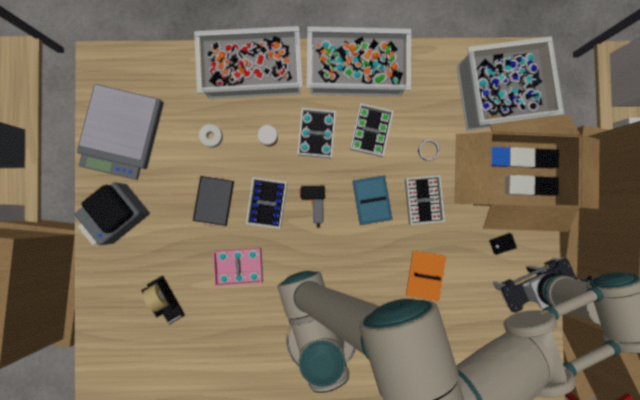

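View pics/scene0.png

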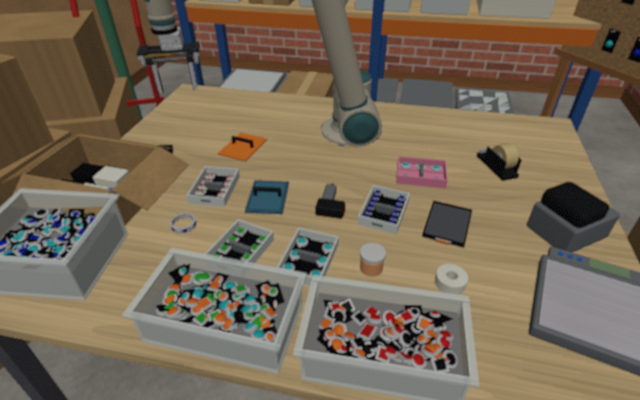

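```bash
cat >> h.py <<'E'
from scipy.optimize import minimize
DIM={'cover':[(150,110,0,12),(12,82,28,40)],'case_base':[(150,110,0,14)]}
def sil(p,boxes,x,y,a,z0,S=4):
    m=np.zeros((400*S//2,640*S//2),np.uint8)
    c,s=np.cos(a),np.sin(a)
    for L,W,z1,z2 in boxes:
        pts=[proj(p,[x+c*i*L/2-s*j*W/2,y+s*i*L/2+c*j*W/2,z0+z]) for i in(-1,1) for j in(-1,1) for z in(z1,z2)]
        h=cv2.convexHull(np.array(pts,np.float32))
        cv2.fillConvexPoly(m,np.round((h+.5)*2*16-8).astype(np.int32),1,shift=4)
    return m
def fit(p,t,near,z0=0,mask=None,yaw0=0.):
    if mask is None:
        best=None
        for r in models.trace(p,t):
            d=np.hypot(*(onz(p,r['location'],z0+15)[:2]-near))
            if d<70 and (best is None or r['confidence']>best['confidence']): best=r
        if best is None: return None
        mask=best['pixels']; conf=best['confidence']
    else: conf=1
    M=cv2.resize(mask.astype(np.uint8),None,fx=2,fy=2,interpolation=cv2.INTER_NEAREST)
    if t!='cover': M=cv2.morphologyEx(np.pad(M,30),cv2.MORPH_CLOSE,np.ones((25,25)))[30:-30,30:-30]
    B=DIM.get(t,[(150,110,0,34)])
    f=lambda v:1-(lambda m:(m&M).sum()/max(1,(m|M).sum()))(sil(p,B,v[0],v[1],v[2]/100,z0))
    o=None
    for da in (-.12,0,.12):
        x0=np.array([near[0],near[1],100*(yaw0+da)])
        q=minimize(f,x0,method='Nelder-Mead',options=dict(initial_simplex=[x0,x0+[15,0,0],x0+[0,15,0],x0+[0,0,10]],xatol=.1,fatol=1e-4))
        if o is None or q.fun<o.fun:o=q
    return np.r_[o.x[:2].round(1),round(o.x[2]/100,3)],round(1-o.fun,3),round(conf,2),mask
def axes(p,im,x,y,a,z,L=150,W=110,col=(255,0,255)):
    c,s=np.cos(a),np.sin(a)
    q=[proj(p,[x+c*i*L/2-s*j*W/2,y+s*i*L/2+c*j*W/2,z]) for i,j in((1,1),(1,-1),(-1,-1),(-1,1))]
    cv2.polylines(im,[np.round(np.array(q)*16).astype(np.int32)],True,col,1,cv2.LINE_AA,4)
E
python3 - <<'E'
from h import *
G={'pendant_tray':(676,6),'stud_tray':(446,-343),'ring_tray':(442,165),'cover':(455,-176),'case_base':(450,350)}
for n in ['top','scene']:
    p=snap(n)
    for t,g in G.items():
        r=fit(p,t,np.array(g,float)); print(n,t,r and r[:3])
p=snap('wrist');print(np.round(p['T_tool_cam'],3).tolist(),p['fx'],p['cx'],p['cy'],p['k1'])
E
```

```text
top pendant_tray (array([ 6.664e+02,  5.300e+00, -1.040e-01]), np.float64(0.92), 0.65)
top stud_tray (array([ 4.460e+02, -3.424e+02,  7.500e-02]), np.float64(0.969), 0.71)
top ring_tray (array([ 4.453e+02,  1.706e+02, -1.530e-01]), np.float64(0.969), 0.58)
top cover (array([ 4.492e+02, -1.735e+02,  1.510e-01]), np.float64(0.964), 0.65)
top case_base (array([ 4.556e+02,  3.462e+02, -1.770e-01]), np.float64(0.943), 0.92)
scene pendant_tray (array([ 6.603e+02,  6.200e+00, -1.140e-01]), np.float64(0.826), 0.66)
scene stud_tray (array([ 4.432e+02, -3.443e+02,  7.200e-02]), np.float64(0.97), 0.98)
scene ring_tray (array([ 4.422e+02,  1.715e+02, -1.370e-01]), np.float64(0.918), 0.81)
scene cover (array([ 4.451e+02, -1.745e+02,  1.570e-01]), np.float64(0.92), 0.98)
scene case_base (array([ 4.573e+02,  3.444e+02, -1.730e-01]), np.float64(0.961), 0.94)
[[-0.001, -0.965, -0.261, 76.133], [1.0, -0.001, -0.0, 0.725], [-0.0, -0.261, 0.965, -161.911], [0.0, 0.0, 0.0, 1.0]] 360.6224197055352 320.628082159739 196.2215053247668 -0.021768018411878035
```

```bash
cat >> h.py <<'E'
import json,os
def cmd():
    return np.array(json.load(open('cmd.json'))) if os.path.exists('cmd.json') else np.array([224.342,-529.466,222.493,0.4008])
def plan(wps,save_=True):
    """wps: list of (x,y,z,phi); prints rows relative to the commanded pose; last becomes the commanded pose"""
    c=cmd();f=c[3];Rm=np.array([[np.cos(f),np.sin(f),0],[np.sin(f),-np.cos(f),0],[0,0,-1]])
    for w in wps:
        d=(Rm.T@(np.array(w[:3])-c[:3])/400).round(4); a=round(-(w[3]-f)/np.pi,4)
        print(d.tolist(),[0,0,a])
        e=np.r_[c[:3]+Rm@d*400,f-a*np.pi]
    if save_: json.dump(e.tolist(),open('cmd.json','w'))
E
python3 -c "
from h import *
plan([(450,-240,240,1.5708)])
plan([(450,100,240,1.5708)])"
```

```text
[0.8018, -0.4462, -0.0438] [0, 0, np.float64(-0.3724)]
[0.85, -0.0001, 0.0] [0, 0, np.float64(-0.0)]
```

Request:
step_arm:
  delta_pos:
    - [0.8018, -0.4462, -0.0438]
    - [0.8018, -0.4462, -0.0438]
    - [0.8018, -0.4462, -0.0438]
    - [0.8018, -0.4462, -0.0438]
    - [0.8018, -0.4462, -0.0438]
    - [0.8018, -0.4462, -0.0438]
    - [0.8018, -0.4462, -0.0438]
    - [0.8018, -0.4462, -0.0438]
    - [0.8018, -0.4462, -0.0438]
    - [0.8018, -0.4462, -0.0438]
    - [0.8018, -0.4462, -0.0438]
    - [0.8018, -0.4462, -0.0438]
    - [0.8018, -0.4462, -0.0438]
    - [0.8018, -0.4462, -0.0438]
  delta_rot:
    - [0, 0, -0.3724]
    - [0, 0, -0.3724]
    - [0, 0, -0.3724]
    - [0, 0, -0.3724]
    - [0, 0, -0.3724]
    - [0, 0, -0.3724]
    - [0, 0, -0.3724]
    - [0, 0, -0.3724]
    - [0, 0, -0.3724]
    - [0, 0, -0.3724]
    - [0, 0, -0.3724]
    - [0, 0, -0.3724]
    - [0, 0, -0.3724]
    - [0, 0, -0.3724]
  grip: [-1, -1, -1, -1, -1, -1, -1, -1, -1, -1, -1, -1, -1, -1]

```text
t: 2.75
tool_pos: [449.6, -240.7, 240.0]
eef_rot: [0.0, 0.708, 0.706, -0.0]
wrist_force: [0.2, 0.3, 0.4]
gripper_width: 94.1
```

```bash
python3 - <<'E'
from h import *
p=snap('wrist');im=cv2.cvtColor(p['pixels'],cv2.COLOR_RGB2BGR)
for t,g in {'stud_tray':(446,-343),'cover':(448,-174)}.items():
    r=fit(p,t,np.array(g,float)); print(t,r and r[:3])
    if r:
        for b in DIM.get(t,[(150,110,0,34)]): axes(p,im,*r[0],b[3],b[0],b[1])
cv2.imwrite('pics/w1.png',im)
E
```

```text
stud_tray (array([ 4.473e+02, -3.435e+02,  7.600e-02]), np.float64(0.976), 0.85)
cover (array([ 4.507e+02, -1.747e+02,  1.500e-01]), np.float64(0.988), 0.68)
```

View pics/w1.png

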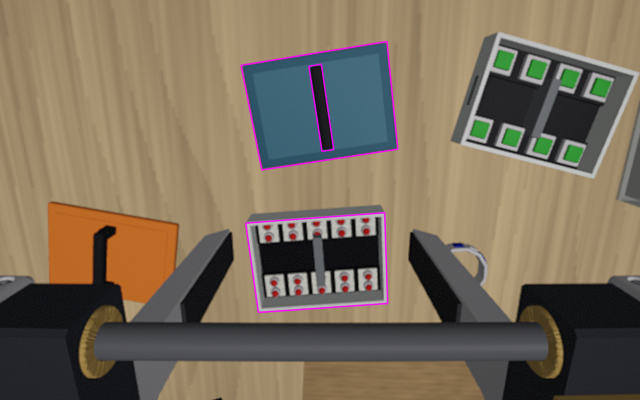

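Request:
step_arm:
  delta_pos:
    - [0.85, 0, 0]
    - [0.85, 0, 0]
    - [0.85, 0, 0]
    - [0.85, 0, 0]
    - [0.85, 0, 0]
    - [0.85, 0, 0]
    - [0.85, 0, 0]
    - [0.85, 0, 0]
    - [0.85, 0, 0]
    - [0.85, 0, 0]
    - [0.85, 0, 0]
    - [0.85, 0, 0]
  delta_rot:
    - [0, 0, 0]
    - [0, 0, 0]
    - [0, 0, 0]
    - [0, 0, 0]
    - [0, 0, 0]
    - [0, 0, 0]
    - [0, 0, 0]
    - [0, 0, 0]
    - [0, 0, 0]
    - [0, 0, 0]
    - [0, 0, 0]
    - [0, 0, 0]
  grip: [-1, -1, -1, -1, -1, -1, -1, -1, -1, -1, -1, -1]

```text
t: 4.1
tool_pos: [450.2, 98.8, 240.0]
eef_rot: [0.0, 0.708, 0.706, -0.0]
wrist_force: [-0.2, 0.2, 0.1]
gripper_width: 94.2
```

```bash
python3 - <<'E'
from h import *
p=snap('wrist');im=cv2.cvtColor(p['pixels'],cv2.COLOR_RGB2BGR)
for t,g in {'ring_tray':(444,171),'case_base':(456,345)}.items():
    r=fit(p,t,np.array(g,float)); print(t,r and r[:3])
    if r:
        for b in DIM.get(t,[(150,110,0,34)]): axes(p,im,*r[0],b[3],b[0],b[1])
cv2.imwrite('pics/w2.png',im)
plan([(450,230,240,1.5708)])
plan([(560,80,240,1.5708),(667,-70,240,1.5708)])
E
```

```text
ring_tray (array([ 4.464e+02,  1.690e+02, -1.570e-01]), np.float64(0.987), 0.65)
case_base None
[0.325, -0.0, 0.0] [0, 0, np.float64(-0.0)]
[-0.375, 0.275, 0.0] [0, 0, np.float64(-0.0)]
[-0.75, 0.5425, 0.0] [0, 0, np.float64(-0.0)]
```

View pics/w2.png

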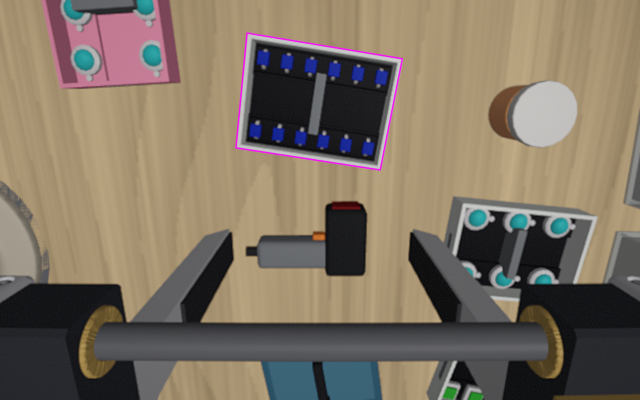

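Request:
step_arm:
  delta_pos:
    - [0.325, 0, 0]
    - [0.325, 0, 0]
    - [0.325, 0, 0]
    - [0.325, 0, 0]
    - [0.325, 0, 0]
    - [0.325, 0, 0]
  delta_rot:
    - [0, 0, 0]
    - [0, 0, 0]
    - [0, 0, 0]
    - [0, 0, 0]
    - [0, 0, 0]
    - [0, 0, 0]
  grip: [-1, -1, -1, -1, -1, -1]

```text
t: 4.85
tool_pos: [450.0, 228.8, 239.9]
eef_rot: [0.0, 0.707, 0.707, -0.0]
wrist_force: [0.4, -0.5, 0.0]
gripper_width: 93.7
```

```bash
python3 - <<'E'
from h import *
p=snap('wrist');im=cv2.cvtColor(p['pixels'],cv2.COLOR_RGB2BGR)
for t,g in {'ring_tray':(446,169),'case_base':(456,345)}.items():
    r=fit(p,t,np.array(g,float)); print(t,r and r[:3])
    if r:
        for b in DIM.get(t,[(150,110,0,34)]): axes(p,im,*r[0],b[3],b[0],b[1])
cv2.imwrite('pics/w3.png',im)
E
```

```text
ring_tray (array([ 4.466e+02,  1.683e+02, -1.610e-01]), np.float64(0.984), 0.67)
case_base (array([ 4.575e+02,  3.441e+02, -1.810e-01]), np.float64(0.971), 0.57)
```

View pics/w3.png

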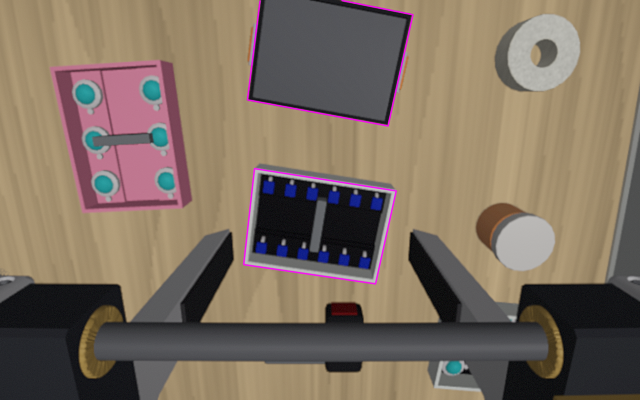

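Request:
step_arm:
  delta_pos:
    - [-0.75, 0.5425, 0]
    - [-0.75, 0.5425, 0]
    - [-0.75, 0.5425, 0]
    - [-0.75, 0.5425, 0]
    - [-0.75, 0.5425, 0]
    - [-0.75, 0.5425, 0]
    - [-0.75, 0.5425, 0]
    - [-0.75, 0.5425, 0]
    - [-0.75, 0.5425, 0]
    - [-0.75, 0.5425, 0]
    - [-0.75, 0.5425, 0]
    - [-0.75, 0.5425, 0]
  delta_rot:
    - [0, 0, 0]
    - [0, 0, 0]
    - [0, 0, 0]
    - [0, 0, 0]
    - [0, 0, 0]
    - [0, 0, 0]
    - [0, 0, 0]
    - [0, 0, 0]
    - [0, 0, 0]
    - [0, 0, 0]
    - [0, 0, 0]
    - [0, 0, 0]
  grip: [-1, -1, -1, -1, -1, -1, -1, -1, -1, -1, -1, -1]

```text
t: 6.2
tool_pos: [666.2, -68.8, 240.5]
eef_rot: [-0.0, 0.707, 0.708, 0.0]
wrist_force: [0.6, 0.4, 0.9]
gripper_width: 93.6
```

```bash
python3 - <<'E'
from h import *
print(env.get_state()['tool_pos'])
p=snap('wrist');im=cv2.cvtColor(p['pixels'],cv2.COLOR_RGB2BGR)
for t,g in {'pendant_tray':(667,6)}.items():
    r=fit(p,t,np.array(g,float)); print(t,r and r[:3])
    if r:
        for b in DIM.get(t,[(150,110,0,34)]): axes(p,im,*r[0],b[3],b[0],b[1])
cv2.imwrite('pics/w4.png',im)
x,y,a=r[0];f=np.pi/2+a
plan([(x,y,120,f),(x,y,24,f)])
E
```

```text
[666.24926693 -68.7766794  240.52704692]
pendant_tray NoneTraceback (most recent call last):
  File "<stdin>", line 9, in <module>
TypeError: 'NoneType' object is not subscriptable
```

View pics/w4.png

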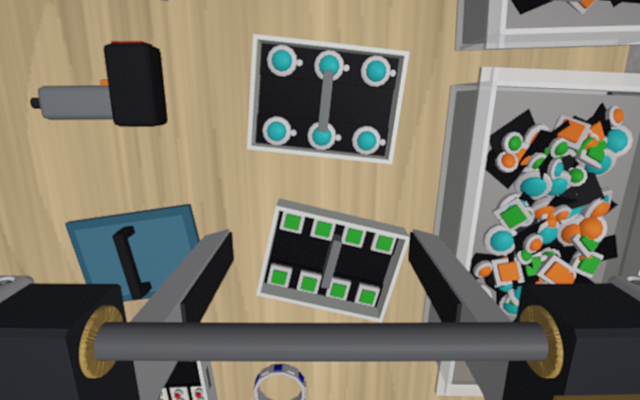

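```bash
python3 - <<'E'
from h import *
p=snap('wrist');im=cv2.cvtColor(p['pixels'],cv2.COLOR_RGB2BGR)
C=[onz(p,c,34)[:2] for c in ((254,35),(409,51),(391,163),(248,149))]
C=np.array(C);print(C.round(1),C.mean(0),[np.hypot(*(C[i]-C[i-1])).round(1) for i in range(4)])
e=C[1]-C[0]+C[2]-C[3];print('yaw',np.arctan2(e[1],e[0]))
for t in ['pendant_tray','green_tray','ring_tray','stud_tray']:
    r=fit(p,t,np.array([668,6.])); print(t,r and r[:3])
    if r: break
print('bin x', onz(p,(450,200),0), onz(p,(480,200),80),onz(p,(480,200),120))
E
```

```text
[[603.8  65.1]
 [751.7  51. ]
 [739.8 -57.7]
 [592.7 -43.3]] [671.99357377   3.77226307] [np.float64(108.9), np.float64(148.6), np.float64(109.3), np.float64(147.8)]
yaw -0.0965379398891505
pendant_tray (array([ 6.71e+02,  4.30e+00, -1.01e-01]), np.float64(0.986), 0.83)
bin x [ 817.47680253 -106.98831014    0.        ] [815.74687557 -84.45686406  80.        ] [797.30527364 -73.19605827 120.        ]
```

```bash
python3 - <<'E'
from h import *
x,y,a=671.2,4.2,-.1;f=np.pi/2+a
plan([(x,y,130,f),(x,y,60,f),(x,y,24,f)])
E
```

```text
[0.1855, 0.0105, 0.275] [0, 0, np.float64(0.0318)]
[0.1855, 0.0105, 0.45] [0, 0, np.float64(0.0318)]
[0.1855, 0.0105, 0.54] [0, 0, np.float64(0.0318)]
```

Request:
step_arm:
  delta_pos:
    - [0.1855, 0.0105, 0.275]
    - [0.1855, 0.0105, 0.275]
    - [0.1855, 0.0105, 0.275]
    - [0.1855, 0.0105, 0.275]
    - [0.1855, 0.0105, 0.275]
    - [0.1855, 0.0105, 0.45]
    - [0.1855, 0.0105, 0.45]
    - [0.1855, 0.0105, 0.49]
    - [0.1855, 0.0105, 0.52]
    - [0.1855, 0.0105, 0.54]
    - [0.1855, 0.0105, 0.54]
    - [0.1855, 0.0105, 0.54]
  delta_rot:
    - [0, 0, 0.0318]
    - [0, 0, 0.0318]
    - [0, 0, 0.0318]
    - [0, 0, 0.0318]
    - [0, 0, 0.0318]
    - [0, 0, 0.0318]
    - [0, 0, 0.0318]
    - [0, 0, 0.0318]
    - [0, 0, 0.0318]
    - [0, 0, 0.0318]
    - [0, 0, 0.0318]
    - [0, 0, 0.0318]
  grip: [-0.3, -0.3, -0.3, -0.3, -0.3, -0.3, -0.3, -0.3, -0.3, -0.3, -0.3, -0.3]
  squeeze: 30

```text
t: 7.6
tool_pos: [672.2, 3.8, 25.1]
eef_rot: [0.001, 0.742, 0.671, 0.001]
wrist_force: [0.3, -0.1, 0.4]
gripper_width: 61.1
```

Request:
step_arm:
  delta_pos:
    - [0, 0, 0]
    - [0, 0, 0]
    - [0, 0, 0]
    - [0, 0, 0]
    - [0, 0, 0]
    - [0, 0, 0]
    - [0, 0, 0]
    - [0, 0, 0]
    - [0, 0, 0]
    - [0, 0, 0]
  delta_rot:
    - [0, 0, 0]
    - [0, 0, 0]
    - [0, 0, 0]
    - [0, 0, 0]
    - [0, 0, 0]
    - [0, 0, 0]
    - [0, 0, 0]
    - [0, 0, 0]
    - [0, 0, 0]
    - [0, 0, 0]
  grip: [0.2, 0.5, 0.7, 1, 1, 1, 1, 1, 1, 1]
  squeeze: 30

```text
t: 8.6
tool_pos: [671.0, 4.2, 23.9]
eef_rot: [-0.0, 0.742, 0.671, -0.0]
wrist_force: [-1.3, 0.4, -0.5]
gripper_width: 9.6
```

```bash
cat >> h.py <<'E'
def smooth(a,b,n):
    a,b=np.array(a,float),np.array(b,float)
    return [a+(b-a)*(t*t*t*(10-15*t+6*t*t)*.5+.5*t*t*(3-2*t)) for t in np.arange(1,n+1)/n]
def compact(wps):
    import io,contextlib
    b=io.StringIO()
    with contextlib.redirect_stdout(b): plan(wps)
    L=b.getvalue().strip().split('\n')
    print('P',', '.join(l.split('] [')[0]+']' for l in L)); print('R',', '.join(l.split('] ')[1].replace('np.float64(','').replace(')','') for l in L)); print(len(L))
E
python3 - <<'E'
from h import *
c=cmd();print(c)
u=[*c[:2],140,c[3]]
compact(smooth(c,u,10))
c=cmd();t=[457.5,344.1,140,np.pi/2-.181]
compact(smooth(c,t,20))
E
```

```text
[671.18621108   4.1849763   24.013        1.47082646]
P [0.0, 0.0, -0.0053], [0.0, 0.0, -0.0235], [0.0, 0.0, -0.055], [0.0, 0.0, -0.0971], [0.0, 0.0, -0.145], [0.0, 0.0, -0.1929], [0.0, 0.0, -0.235], [0.0, 0.0, -0.2665], [0.0, 0.0, -0.2847], [0.0, 0.0, -0.29]
R [0, 0, -0.0], [0, 0, -0.0], [0, 0, -0.0], [0, 0, -0.0], [0, 0, -0.0], [0, 0, -0.0], [0, 0, -0.0], [0, 0, -0.0], [0, 0, -0.0], [0, 0, -0.0]
10
P [0.0033, -0.0026, 0.0], [0.0145, -0.0113, 0.0], [0.0346, -0.0269, 0.0], [0.0641, -0.0499, 0.0], [0.1029, -0.0801, 0.0], [0.1502, -0.1168, 0.0], [0.2048, -0.1593, 0.0], [0.2652, -0.2063, 0.0], [0.3296, -0.2564, 0.0], [0.3961, -0.3082, 0.0], [0.4626, -0.3599, 0.0], [0.5271, -0.4101, 0.0], [0.5875, -0.4571, 0.0], [0.6421, -0.4995, 0.0], [0.6893, -0.5363, 0.0], [0.7281, -0.5665, 0.0], [0.7576, -0.5894, 0.0], [0.7777, -0.6051, 0.0], [0.7889, -0.6138, 0.0], [0.7922, -0.6164, 0.0]
R [0, 0, 0.0001], [0, 0, 0.0005], [0, 0, 0.0011], [0, 0, 0.0021], [0, 0, 0.0034], [0, 0, 0.0049], [0, 0, 0.0067], [0, 0, 0.0086], [0, 0, 0.0107], [0, 0, 0.0129], [0, 0, 0.0151], [0, 0, 0.0172], [0, 0, 0.0191], [0, 0, 0.0209], [0, 0, 0.0224], [0, 0, 0.0237], [0, 0, 0.0247], [0, 0, 0.0253], [0, 0, 0.0257], [0, 0, 0.0258]
20
```

Request:
step_arm:
  delta_pos:
    - [0, 0, -0.005]
    - [0, 0, -0.023]
    - [0, 0, -0.055]
    - [0, 0, -0.097]
    - [0, 0, -0.145]
    - [0, 0, -0.193]
    - [0, 0, -0.235]
    - [0, 0, -0.266]
    - [0, 0, -0.285]
    - [0, 0, -0.29]
    - [0, 0, -0.29]
  delta_rot:
    - [0, 0, 0]
    - [0, 0, 0]
    - [0, 0, 0]
    - [0, 0, 0]
    - [0, 0, 0]
    - [0, 0, 0]
    - [0, 0, 0]
    - [0, 0, 0]
    - [0, 0, 0]
    - [0, 0, 0]
    - [0, 0, 0]
  grip: [1, 1, 1, 1, 1, 1, 1, 1, 1, 1, 1]

```text
t: 9.7
tool_pos: [671.0, 4.2, 139.9]
eef_rot: [-0.0, 0.742, 0.671, -0.0]
wrist_force: [-0.3, 0.7, -4.4]
gripper_width: 10.0
```

```bash
python3 - <<'E'
from h import *
s=env.get_state();print(s['tool_pos'],s['wrist_force'],s['torque'],s['gripper_width'])
p=snap('wrist');save(p,'w5.png')
for z in (114,116,118):
    r=fit(p,'pendant_tray',np.array([671,4.]),z0=z,yaw0=-.1);print(z,r and r[:3])
E
```

```text
[671.02734923   4.18203158 139.86172205] [-0.29800579  0.68289181 -4.38600016] [-0.05455454 -0.05898237  0.02973904] 9.996827132824501
114 (array([ 6.715e+02,  3.800e+00, -1.000e-01]), np.float64(0.649), 0.57)
116 (array([ 6.714e+02,  3.800e+00, -1.010e-01]), np.float64(0.648), 0.57)
118 (array([ 6.711e+02,  4.000e+00, -1.010e-01]), np.float64(0.633), 0.57)
```

View pics/w5.png

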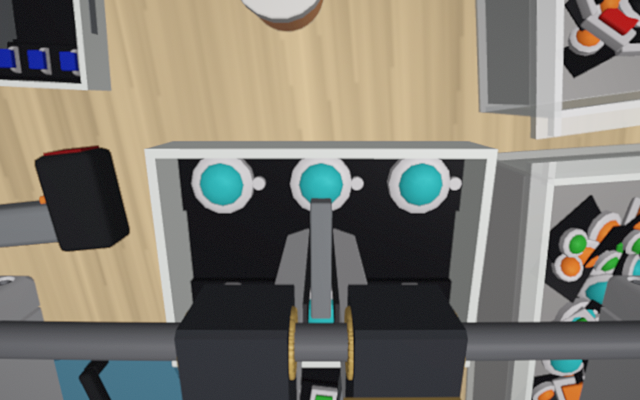

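Request:
step_arm:
  delta_pos:
    - [0.0033, -0.0026, 0]
    - [0.0145, -0.0113, 0]
    - [0.0346, -0.0269, 0]
    - [0.0641, -0.0499, 0]
    - [0.1029, -0.0801, 0]
    - [0.1502, -0.1168, 0]
    - [0.2048, -0.1593, 0]
    - [0.2652, -0.2063, 0]
    - [0.3296, -0.2564, 0]
    - [0.3961, -0.3082, 0]
    - [0.4626, -0.3599, 0]
    - [0.5271, -0.4101, 0]
    - [0.5875, -0.4571, 0]
    - [0.6421, -0.4995, 0]
    - [0.6893, -0.5363, 0]
    - [0.7281, -0.5665, 0]
    - [0.7576, -0.5894, 0]
    - [0.7777, -0.6051, 0]
    - [0.7889, -0.6138, 0]
    - [0.7922, -0.6164, 0]
  delta_rot:
    - [0, 0, 0]
    - [0, 0, 0]
    - [0, 0, 0.001]
    - [0, 0, 0.002]
    - [0, 0, 0.0035]
    - [0, 0, 0.005]
    - [0, 0, 0.0067]
    - [0, 0, 0.0086]
    - [0, 0, 0.0107]
    - [0, 0, 0.0129]
    - [0, 0, 0.0151]
    - [0, 0, 0.0172]
    - [0, 0, 0.0191]
    - [0, 0, 0.0209]
    - [0, 0, 0.0224]
    - [0, 0, 0.0237]
    - [0, 0, 0.0247]
    - [0, 0, 0.0253]
    - [0, 0, 0.0257]
    - [0, 0, 0.0258]
  grip: [1, 1, 1, 1, 1, 1, 1, 1, 1, 1, 1, 1, 1, 1, 1, 1, 1, 1, 1, 1]

```text
t: 11.9
tool_pos: [457.3, 344.4, 140.0]
eef_rot: [0.0, 0.768, 0.64, -0.0]
wrist_force: [0.2, 0.8, -4.5]
gripper_width: 9.8
```

```bash
python3 - <<'E'
from h import *
c=cmd();print(c)
b=[*c[:2],35.5,c[3]]
compact(smooth(c,b,13))
E
```

```text
[457.48295537 344.09038446 140.013        1.38977337]
P [0.0, 0.0, 0.0027], [0.0, 0.0, 0.0121], [0.0, 0.0, 0.0287], [0.0, 0.0, 0.0521], [0.0, 0.0, 0.0812], [0.0, 0.0, 0.1137], [0.0, 0.0, 0.1475], [0.0, 0.0, 0.1801], [0.0, 0.0, 0.2091], [0.0, 0.0, 0.2326], [0.0, 0.0, 0.2492], [0.0, 0.0, 0.2586], [0.0, 0.0, 0.2613]
R [0, 0, -0.0], [0, 0, -0.0], [0, 0, -0.0], [0, 0, -0.0], [0, 0, -0.0], [0, 0, -0.0], [0, 0, -0.0], [0, 0, -0.0], [0, 0, -0.0], [0, 0, -0.0], [0, 0, -0.0], [0, 0, -0.0], [0, 0, -0.0]
13
```

Request:
step_arm:
  delta_pos:
    - [0, 0, 0.003]
    - [0, 0, 0.012]
    - [0, 0, 0.029]
    - [0, 0, 0.052]
    - [0, 0, 0.081]
    - [0, 0, 0.114]
    - [0, 0, 0.1475]
    - [0, 0, 0.18]
    - [0, 0, 0.209]
    - [0, 0, 0.2325]
    - [0, 0, 0.249]
    - [0, 0, 0.258]
    - [0, 0, 0.2613]
    - [0, 0, 0.2613]
    - [0, 0, 0.2613]
  delta_rot:
    - [0, 0, 0]
    - [0, 0, 0]
    - [0, 0, 0]
    - [0, 0, 0]
    - [0, 0, 0]
    - [0, 0, 0]
    - [0, 0, 0]
    - [0, 0, 0]
    - [0, 0, 0]
    - [0, 0, 0]
    - [0, 0, 0]
    - [0, 0, 0]
    - [0, 0, 0]
    - [0, 0, 0]
    - [0, 0, 0]
  grip: [1, 1, 1, 1, 1, 1, 1, 1, 1, 1, 1, 1, 1, 1, 1]

```text
t: 13.4
tool_pos: [457.9, 344.3, 35.9]
eef_rot: [0.0, 0.768, 0.64, 0.001]
wrist_force: [-0.1, -0.2, -4.2]
gripper_width: 9.7
```

Request:
step_arm:
  delta_pos:
    - [0, 0, 0.002]
    - [0, 0, 0.002]
    - [0, 0, 0.002]
    - [0, 0, 0.002]
    - [0, 0, 0.002]
    - [0, 0, 0.002]
    - [0, 0, 0.002]
    - [0, 0, -0.03]
    - [0, 0, -0.12]
    - [0, 0, -0.24]
    - [0, 0, -0.36]
    - [0, 0, -0.48]
    - [0, 0, -0.512]
    - [0, 0, -0.512]
  delta_rot:
    - [0, 0, 0]
    - [0, 0, 0]
    - [0, 0, 0]
    - [0, 0, 0]
    - [0, 0, 0]
    - [0, 0, 0]
    - [0, 0, 0]
    - [0, 0, 0]
    - [0, 0, 0]
    - [0, 0, 0]
    - [0, 0, 0]
    - [0, 0, 0]
    - [0, 0, 0]
    - [0, 0, 0]
  grip: [1, 1, 0.7, 0.4, 0, -0.3, -0.3, -0.3, -0.3, -0.3, -0.3, -0.3, -0.3, -0.3]

```text
t: 14.8
tool_pos: [458.7, 344.8, 243.6]
eef_rot: [0.001, 0.768, 0.64, 0.003]
wrist_force: [-0.5, -0.9, -0.2]
gripper_width: 61.0
```

```bash
python3 - <<'E'
from h import *
c=cmd();c[2]=35.5-.02+.512*400;json.dump(c.tolist(),open('cmd.json','w'));print(c,env.get_state()['tool_pos'])
c=cmd();b=[457.5,220,260,np.pi/2]
compact([b])
E
```

```text
[457.48295537 344.09038446 240.28         1.38977337] [458.67604258 344.78888042 243.63347926]
P [-0.3051, 0.0559, -0.0493]
R [0, 0, -0.0576]
1
```

Request:
step_arm:
  delta_pos:
    - [-0.3051, 0.0559, -0.0493]
    - [-0.3051, 0.0559, -0.0493]
    - [-0.3051, 0.0559, -0.0493]
    - [-0.3051, 0.0559, -0.0493]
    - [-0.3051, 0.0559, -0.0493]
    - [-0.3051, 0.0559, -0.0493]
  delta_rot:
    - [0, 0, -0.0576]
    - [0, 0, -0.0576]
    - [0, 0, -0.0576]
    - [0, 0, -0.0576]
    - [0, 0, -0.0576]
    - [0, 0, -0.0576]
  grip: [-0.3, -0.3, -0.3, -0.3, -0.3, -0.3]

```text
t: 15.4
tool_pos: [457.1, 220.8, 258.7]
eef_rot: [-0.001, 0.707, 0.707, -0.001]
wrist_force: [0.8, -0.4, -0.0]
gripper_width: 61.3
```

```bash
python3 - <<'E'
from h import *
s=env.get_state();print(s['tool_pos'],s['eef_rot'])
p=snap('wrist');im=cv2.cvtColor(p['pixels'],cv2.COLOR_RGB2BGR)
r=fit(p,'pendant_tray',np.array([457.,344]),z0=11,yaw0=-.18);print(r and r[:3])
r and axes(p,im,*r[0],45)
axes(p,im,457.5,344.1,-.181,14,col=(0,255,0))
cv2.imwrite('pics/w6.png',im)
compact([(452,-80,240,1.5708),])
compact([(447.3,-343.5,130,1.5708+.076)])
compact([(447.3,-343.5,60,1.5708+.076),(447.3,-343.5,24,1.5708+.076)])
E
```

```text
[457.05632115 220.8104091  258.66288372] [-0.00081215  0.7069393   0.70727327 -0.00082929]
(array([ 4.584e+02,  3.440e+02, -1.840e-01]), np.float64(0.992), 0.59)
P [-0.75, -0.0137, 0.05]
R [0, 0, -0.0]
1
P [-0.6588, -0.0117, 0.275]
R [0, 0, -0.0242]
1
P [0.0, -0.0, 0.175], [0.0, -0.0, 0.265]
R [0, 0, -0.0], [0, 0, -0.0]
2
```

View pics/w6.png

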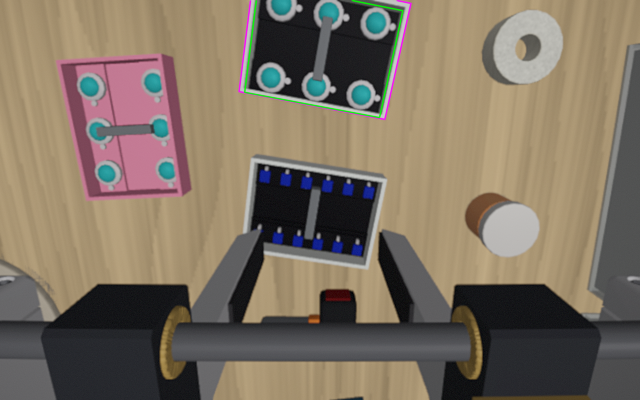

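Request:
step_arm:
  delta_pos:
    - [-0.75, -0.0137, 0.05]
    - [-0.75, -0.0137, 0.05]
    - [-0.75, -0.0137, 0.05]
    - [-0.75, -0.0137, 0.05]
    - [-0.75, -0.0137, 0.05]
    - [-0.75, -0.0137, 0.05]
    - [-0.75, -0.0137, 0.05]
    - [-0.75, -0.0137, 0.05]
    - [-0.75, -0.0137, 0.05]
  delta_rot:
    - [0, 0, 0]
    - [0, 0, 0]
    - [0, 0, 0]
    - [0, 0, 0]
    - [0, 0, 0]
    - [0, 0, 0]
    - [0, 0, 0]
    - [0, 0, 0]
    - [0, 0, 0]
  grip: [-0.3, -0.3, -0.3, -0.3, -0.3, -0.3, -0.3, -0.3, -0.3]

```text
t: 16.4
tool_pos: [452.2, -78.6, 239.8]
eef_rot: [-0.0, 0.707, 0.708, 0.0]
wrist_force: [-0.8, -0.2, 0.8]
gripper_width: 61.1
```

Request:
step_arm:
  delta_pos:
    - [-0.6588, -0.0117, 0.275]
    - [-0.6588, -0.0117, 0.275]
    - [-0.6588, -0.0117, 0.275]
    - [-0.6588, -0.0117, 0.275]
    - [-0.6588, -0.0117, 0.275]
    - [-0.6588, -0.0117, 0.275]
    - [-0.6588, -0.0117, 0.275]
    - [-0.6588, -0.0117, 0.275]
    - [-0.6588, -0.0117, 0.275]
    - [-0.6588, -0.0117, 0.275]
    - [-0.6588, -0.0117, 0.275]
  delta_rot:
    - [0, 0, -0.0242]
    - [0, 0, -0.0242]
    - [0, 0, -0.0242]
    - [0, 0, -0.0242]
    - [0, 0, -0.0242]
    - [0, 0, -0.0242]
    - [0, 0, -0.0242]
    - [0, 0, -0.0242]
    - [0, 0, -0.0242]
    - [0, 0, -0.0242]
    - [0, 0, -0.0242]
  grip: [-0.3, -0.3, -0.3, -0.3, -0.3, -0.3, -0.3, -0.3, -0.3, -0.3, -0.3]

```text
t: 17.5
tool_pos: [448.0, -342.3, 130.8]
eef_rot: [0.001, 0.679, 0.734, 0.0]
wrist_force: [-0.3, 0.0, -0.3]
gripper_width: 60.9
```

Request:
step_arm:
  delta_pos:
    - [0, 0, 0.08]
    - [0, 0, 0.175]
    - [0, 0, 0.22]
    - [0, 0, 0.25]
    - [0, 0, 0.265]
    - [0, 0, 0.265]
    - [0, 0, 0.265]
    - [0, 0, 0.265]
    - [0, 0, 0.265]
    - [0, 0, 0.265]
    - [0, 0, 0.265]
    - [0, 0, 0.265]
    - [0, 0, 0.265]
    - [0, 0, 0.265]
  delta_rot:
    - [0, 0, 0]
    - [0, 0, 0]
    - [0, 0, 0]
    - [0, 0, 0]
    - [0, 0, 0]
    - [0, 0, 0]
    - [0, 0, 0]
    - [0, 0, 0]
    - [0, 0, 0]
    - [0, 0, 0]
    - [0, 0, 0]
    - [0, 0, 0]
    - [0, 0, 0]
    - [0, 0, 0]
  grip: [-0.3, -0.3, -0.3, -0.3, -0.3, -0.3, 0.2, 0.5, 0.7, 1, 1, 1, 1, 1]

```text
t: 18.9
tool_pos: [447.3, -343.5, 24.0]
eef_rot: [-0.0, 0.68, 0.733, -0.0]
wrist_force: [-0.5, 0.3, 1.2]
gripper_width: 9.7
```

```bash
python3 - <<'E'
from h import *
s=env.get_state();print(s['tool_pos'],s['wrist_force'],s['gripper_width'])
c=cmd();print(c); z=165
compact(smooth(c,[*c[:2],z,c[3]],11))
F=np.pi/2-.183; T=np.array([458,344.2,z,F]);A=cmd()
W=smooth(A,T,34)
compact(W[:17]); compact(W[17:])
E
```

```text
[ 447.31562369 -343.52066956   24.02062317] [-0.52706951  0.25904582  1.21393816] 9.680534289731927
[ 447.30812989 -343.50040532   24.            1.64675565]
P [0.0, 0.0, -0.0053], [0.0, 0.0, -0.0233], [0.0, 0.0, -0.0549], [0.0, 0.0, -0.0982], [0.0, 0.0, -0.1493], [0.0, 0.0, -0.2032], [0.0, 0.0, -0.2543], [0.0, 0.0, -0.2976], [0.0, 0.0, -0.3292], [0.0, 0.0, -0.3472], [0.0, 0.0, -0.3525]
R [0, 0, -0.0], [0, 0, -0.0], [0, 0, -0.0], [0, 0, -0.0], [0, 0, -0.0], [0, 0, -0.0], [0, 0, -0.0], [0, 0, -0.0], [0, 0, -0.0], [0, 0, -0.0], [0, 0, -0.0]
11
P [0.0024, 0.0002, 0.0], [0.0101, 0.0009, 0.0], [0.024, 0.0022, 0.0], [0.0444, 0.0041, 0.0], [0.0717, 0.0066, 0.0], [0.106, 0.0097, 0.0], [0.1475, 0.0135, 0.0], [0.1958, 0.018, 0.0], [0.2506, 0.023, 0.0], [0.3116, 0.0286, 0.0], [0.3783, 0.0347, 0.0], [0.4499, 0.0413, 0.0], [0.5258, 0.0483, 0.0], [0.6053, 0.0555, 0.0], [0.6874, 0.0631, 0.0], [0.7713, 0.0708, 0.0], [0.8561, 0.0786, 0.0]
R [0, 0, 0.0001], [0, 0, 0.0005], [0, 0, 0.0012], [0, 0, 0.0021], [0, 0, 0.0035], [0, 0, 0.0051], [0, 0, 0.0071], [0, 0, 0.0094], [0, 0, 0.0121], [0, 0, 0.015], [0, 0, 0.0182], [0, 0, 0.0217], [0, 0, 0.0253], [0, 0, 0.0291], [0, 0, 0.0331], [0, 0, 0.0371], [0, 0, 0.0412]
17
P [0.0852, -0.0033, 0.0], [0.1694, -0.0065, 0.0], [0.2518, -0.0096, 0.0], [0.3315, -0.0126, 0.0], [0.4077, -0.0155, 0.0], [0.4795, -0.0182, 0.0], [0.5464, -0.0208, 0.0], [0.6076, -0.0231, 0.0], [0.6627, -0.0252, 0.0], [0.7112, -0.027, 0.0], [0.7527, -0.0286, 0.0], [0.7872, -0.0299, 0.0], [0.8146, -0.031, 0.0], [0.8351, -0.0317, 0.0], [0.849, -0.0323, 0.0], [0.8567, -0.0326, 0.0], [0.8591, -0.0326, 0.0]
R [0, 0, 0.0041], [0, 0, 0.0081], [0, 0, 0.0121], [0, 0, 0.0159], [0, 0, 0.0196], [0, 0, 0.023], [0, 0, 0.0262], [0, 0, 0.0292], [0, 0, 0.0318], [0, 0, 0.0341], [0, 0, 0.0361], [0, 0, 0.0378], [0, 0, 0.0391], [0, 0, 0.0401], [0, 0, 0.0407], [0, 0, 0.0411], [0, 0, 0.0412]
17
```

Request:
step_arm:
  delta_pos:
    - [0, 0, -0.005]
    - [0, 0, -0.023]
    - [0, 0, -0.055]
    - [0, 0, -0.098]
    - [0, 0, -0.149]
    - [0, 0, -0.203]
    - [0, 0, -0.254]
    - [0, 0, -0.298]
    - [0, 0, -0.329]
    - [0, 0, -0.347]
    - [0, 0, -0.3525]
    - [0, 0, -0.3525]
  delta_rot:
    - [0, 0, 0]
    - [0, 0, 0]
    - [0, 0, 0]
    - [0, 0, 0]
    - [0, 0, 0]
    - [0, 0, 0]
    - [0, 0, 0]
    - [0, 0, 0]
    - [0, 0, 0]
    - [0, 0, 0]
    - [0, 0, 0]
    - [0, 0, 0]
  grip: [1, 1, 1, 1, 1, 1, 1, 1, 1, 1, 1, 1]

```text
t: 20.1
tool_pos: [447.1, -343.3, 164.8]
eef_rot: [-0.0, 0.68, 0.733, -0.0]
wrist_force: [0.6, 0.7, -3.0]
gripper_width: 9.7
```

Request:
step_arm:
  delta_pos:
    - [0.0024, 0.0002, 0]
    - [0.0101, 0.0009, 0]
    - [0.024, 0.0022, 0]
    - [0.0444, 0.0041, 0]
    - [0.0717, 0.0066, 0]
    - [0.106, 0.0097, 0]
    - [0.1475, 0.0135, 0]
    - [0.1958, 0.018, 0]
    - [0.2506, 0.023, 0]
    - [0.3116, 0.0286, 0]
    - [0.3783, 0.0347, 0]
    - [0.4499, 0.0413, 0]
    - [0.5258, 0.0483, 0]
    - [0.6053, 0.0555, 0]
    - [0.6874, 0.0631, 0]
    - [0.7713, 0.0708, 0]
    - [0.8561, 0.0786, 0]
  delta_rot:
    - [0, 0, 0.0001]
    - [0, 0, 0.0005]
    - [0, 0, 0.0012]
    - [0, 0, 0.0021]
    - [0, 0, 0.0035]
    - [0, 0, 0.0051]
    - [0, 0, 0.0071]
    - [0, 0, 0.0094]
    - [0, 0, 0.0121]
    - [0, 0, 0.015]
    - [0, 0, 0.0182]
    - [0, 0, 0.0217]
    - [0, 0, 0.0253]
    - [0, 0, 0.0291]
    - [0, 0, 0.0331]
    - [0, 0, 0.0371]
    - [0, 0, 0.0412]
  grip: [1, 1, 1, 1, 1, 1, 1, 1, 1, 1, 1, 1, 1, 1, 1, 1, 1]

```text
t: 21.8
tool_pos: [451.9, 2.5, 165.2]
eef_rot: [0.0, 0.726, 0.688, 0.0]
wrist_force: [0.2, 0.5, -3.6]
gripper_width: 9.9
```

Request:
step_arm:
  delta_pos:
    - [0.0852, -0.0033, 0]
    - [0.1694, -0.0065, 0]
    - [0.2518, -0.0096, 0]
    - [0.3315, -0.0126, 0]
    - [0.4077, -0.0155, 0]
    - [0.4795, -0.0182, 0]
    - [0.5464, -0.0208, 0]
    - [0.6076, -0.0231, 0]
    - [0.6627, -0.0252, 0]
    - [0.7112, -0.027, 0]
    - [0.7527, -0.0286, 0]
    - [0.7872, -0.0299, 0]
    - [0.8146, -0.031, 0]
    - [0.8351, -0.0317, 0]
    - [0.849, -0.0323, 0]
    - [0.8567, -0.0326, 0]
    - [0.8591, -0.0326, 0]
    - [0.8591, -0.0326, 0]
  delta_rot:
    - [0, 0, 0.0041]
    - [0, 0, 0.0081]
    - [0, 0, 0.0121]
    - [0, 0, 0.0159]
    - [0, 0, 0.0196]
    - [0, 0, 0.023]
    - [0, 0, 0.0262]
    - [0, 0, 0.0292]
    - [0, 0, 0.0318]
    - [0, 0, 0.0341]
    - [0, 0, 0.0361]
    - [0, 0, 0.0378]
    - [0, 0, 0.0391]
    - [0, 0, 0.0401]
    - [0, 0, 0.0407]
    - [0, 0, 0.0411]
    - [0, 0, 0.0412]
    - [0, 0, 0.0412]
  grip: [1, 1, 1, 1, 1, 1, 1, 1, 1, 1, 1, 1, 1, 1, 1, 1, 1, 1]

```text
t: 23.6
tool_pos: [458.1, 343.8, 164.9]
eef_rot: [0.0, 0.769, 0.639, -0.0]
wrist_force: [0.1, -0.4, -3.3]
gripper_width: 9.8
```

```bash
python3 - <<'E'
from h import *
s=env.get_state();print(s['tool_pos'],s['eef_rot'],s['wrist_force'],s['gripper_width'])
p=snap('wrist');save(p,'w7.png')
r=fit(p,'stud_tray',np.array([458,344.]),z0=141,yaw0=-.18);print(r and r[:3])
c=cmd();print(c)
compact(smooth(c,[*c[:2],66.3,c[3]],13))
E
```

```text
[458.10738474 343.84096405 164.90723753] [ 1.13595742e-04  7.68860276e-01  6.39416791e-01 -1.72617716e-04] [ 0.10957097 -0.44626335 -3.2613242 ] 9.781630630443432
(array([ 4.587e+02,  3.441e+02, -1.860e-01]), np.float64(0.657), 0.58)
[458.0167597  344.1837967  165.           1.38788841]
P [0.0, 0.0, 0.0026], [0.0, 0.0, 0.0114], [0.0, 0.0, 0.0271], [0.0, 0.0, 0.0492], [0.0, 0.0, 0.0766], [0.0, 0.0, 0.1074], [0.0, 0.0, 0.1393], [0.0, 0.0, 0.1701], [0.0, 0.0, 0.1975], [0.0, 0.0, 0.2197], [0.0, 0.0, 0.2354], [0.0, 0.0, 0.2442], [0.0, 0.0, 0.2468]
R [0, 0, -0.0], [0, 0, -0.0], [0, 0, -0.0], [0, 0, -0.0], [0, 0, -0.0], [0, 0, -0.0], [0, 0, -0.0], [0, 0, -0.0], [0, 0, -0.0], [0, 0, -0.0], [0, 0, -0.0], [0, 0, -0.0], [0, 0, -0.0]
13
```

View pics/w7.png

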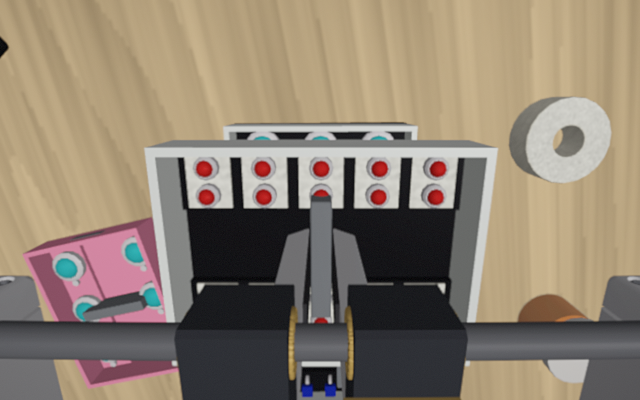

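Request:
step_arm:
  delta_pos:
    - [0, 0, 0.003]
    - [0, 0, 0.011]
    - [0, 0, 0.027]
    - [0, 0, 0.049]
    - [0, 0, 0.077]
    - [0, 0, 0.107]
    - [0, 0, 0.139]
    - [0, 0, 0.17]
    - [0, 0, 0.1975]
    - [0, 0, 0.22]
    - [0, 0, 0.235]
    - [0, 0, 0.244]
    - [0, 0, 0.2468]
    - [0, 0, 0.2468]
    - [0, 0, 0.2468]
  delta_rot:
    - [0, 0, 0]
    - [0, 0, 0]
    - [0, 0, 0]
    - [0, 0, 0]
    - [0, 0, 0]
    - [0, 0, 0]
    - [0, 0, 0]
    - [0, 0, 0]
    - [0, 0, 0]
    - [0, 0, 0]
    - [0, 0, 0]
    - [0, 0, 0]
    - [0, 0, 0]
    - [0, 0, 0]
    - [0, 0, 0]
  grip: [1, 1, 1, 1, 1, 1, 1, 1, 1, 1, 1, 1, 1, 1, 1]

```text
t: 25.2
tool_pos: [458.5, 344.4, 66.7]
eef_rot: [0.0, 0.769, 0.64, 0.001]
wrist_force: [0.1, -0.2, -2.8]
gripper_width: 9.7
```

Request:
step_arm:
  delta_pos:
    - [0, 0, 0.002]
    - [0, 0, 0.002]
    - [0, 0, 0.002]
    - [0, 0, 0.002]
    - [0, 0, 0.002]
    - [0, 0, 0.002]
    - [0, 0, 0.002]
    - [0, 0, -0.03]
    - [0, 0, -0.12]
    - [0, 0, -0.24]
    - [0, 0, -0.36]
    - [0, 0, -0.484]
    - [0, 0, -0.484]
  delta_rot:
    - [0, 0, 0]
    - [0, 0, 0]
    - [0, 0, 0]
    - [0, 0, 0]
    - [0, 0, 0]
    - [0, 0, 0]
    - [0, 0, 0]
    - [0, 0, 0]
    - [0, 0, 0]
    - [0, 0, 0]
    - [0, 0, 0]
    - [0, 0, 0]
    - [0, 0, 0]
  grip: [1, 1, 0.7, 0.4, 0, -0.3, -0.3, -0.3, -0.3, -0.3, -0.3, -0.3, -0.3]

```text
t: 26.5
tool_pos: [461.4, 346.3, 268.8]
eef_rot: [0.001, 0.769, 0.64, 0.008]
wrist_force: [0.3, -0.7, 0.1]
gripper_width: 61.1
```

```bash
python3 - <<'E'
from h import *
c=cmd();c[2]+=.484*400;json.dump(c.tolist(),open('cmd.json','w'));print(c,env.get_state()['tool_pos'])
compact([[452,195,255,np.pi/2]])
compact([[446.5,168.6,120,np.pi/2-.159],[446.5,168.6,60,np.pi/2-.159],[446.5,168.6,24,np.pi/2-.159]])
E
```

```text
[458.0167597  344.1837967  259.88         1.38788841] [461.44671845 346.25252801 268.77399703]
P [-0.3695, 0.053, 0.0122]
R [0, 0, -0.0582]
1
P [-0.066, -0.0137, 0.3375], [-0.066, -0.0137, 0.4875], [-0.066, -0.0137, 0.5775]
R [0, 0, 0.0506], [0, 0, 0.0506], [0, 0, 0.0506]
3
```

Request:
step_arm:
  delta_pos:
    - [-0.3695, 0.053, 0.0122]
    - [-0.3695, 0.053, 0.0122]
    - [-0.3695, 0.053, 0.0122]
    - [-0.3695, 0.053, 0.0122]
    - [-0.3695, 0.053, 0.0122]
    - [-0.3695, 0.053, 0.0122]
    - [-0.3695, 0.053, 0.0122]
  delta_rot:
    - [0, 0, -0.0582]
    - [0, 0, -0.0582]
    - [0, 0, -0.0582]
    - [0, 0, -0.0582]
    - [0, 0, -0.0582]
    - [0, 0, -0.0582]
    - [0, 0, -0.0582]
  grip: [-0.3, -0.3, -0.3, -0.3, -0.3, -0.3, -0.3]

```text
t: 27.2
tool_pos: [452.1, 196.3, 255.0]
eef_rot: [-0.0, 0.707, 0.708, 0.0]
wrist_force: [0.4, -0.4, -0.2]
gripper_width: 60.7
```

```bash
python3 - <<'E'
from h import *
s=env.get_state();print(s['tool_pos'],s['eef_rot'])
p=snap('wrist');im=cv2.cvtColor(p['pixels'],cv2.COLOR_RGB2BGR)
r=fit(p,'stud_tray',np.array([457.,344]),z0=42,yaw0=-.18);print(r and r[:3])
r and axes(p,im,*r[0],76)
r=fit(p,'ring_tray',np.array([446.,169]),yaw0=-.16);print(r and r[:3])
cv2.imwrite('pics/w8.png',im)
E
```

```text
[452.14602514 196.34216418 254.95530883] [-1.54382701e-04  7.06521866e-01  7.07691163e-01  2.15263081e-04]
(array([ 4.595e+02,  3.450e+02, -1.840e-01]), np.float64(0.992), 0.93)
(array([ 4.465e+02,  1.685e+02, -1.610e-01]), np.float64(0.97), 0.82)
```

View pics/w8.png

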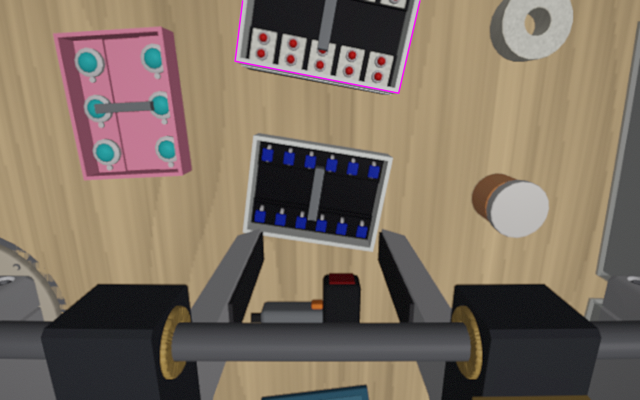

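Stud tray seated, upright and consistent with z=42. Now the ring tray (at about (318,190) px).

Request:
step_arm:
  delta_pos:
    - [-0.066, -0.0137, 0.12]
    - [-0.066, -0.0137, 0.24]
    - [-0.066, -0.0137, 0.3375]
    - [-0.066, -0.0137, 0.42]
    - [-0.066, -0.0137, 0.4875]
    - [-0.066, -0.0137, 0.53]
    - [-0.066, -0.0137, 0.56]
    - [-0.066, -0.0137, 0.5775]
    - [-0.066, -0.0137, 0.5775]
    - [-0.066, -0.0137, 0.5775]
    - [-0.066, -0.0137, 0.5775]
    - [-0.066, -0.0137, 0.5775]
    - [-0.066, -0.0137, 0.5775]
    - [-0.066, -0.0137, 0.5775]
    - [-0.066, -0.0137, 0.5775]
    - [-0.066, -0.0137, 0.5775]
    - [-0.066, -0.0137, 0.5775]
    - [-0.066, -0.0137, 0.5775]
  delta_rot:
    - [0, 0, 0.0506]
    - [0, 0, 0.0506]
    - [0, 0, 0.0506]
    - [0, 0, 0.0506]
    - [0, 0, 0.0506]
    - [0, 0, 0.0506]
    - [0, 0, 0.0506]
    - [0, 0, 0.0506]
    - [0, 0, 0.0506]
    - [0, 0, 0.0506]
    - [0, 0, 0.0506]
    - [0, 0, 0.0506]
    - [0, 0, 0.0506]
    - [0, 0, 0.0506]
    - [0, 0, 0.0506]
    - [0, 0, 0.0506]
    - [0, 0, 0.0506]
    - [0, 0, 0.0506]
  grip: [-0.3, -0.3, -0.3, -0.3, -0.3, -0.3, -0.3, -0.3, -0.3, -0.3, 0.2, 0.5, 0.7, 1, 1, 1, 1, 1]

```text
t: 29.15
tool_pos: [446.5, 168.6, 24.0]
eef_rot: [0.0, 0.761, 0.649, -0.0]
wrist_force: [0.1, 0.3, 0.6]
gripper_width: 9.8
```

```bash
python3 - <<'E'
from h import *
c=cmd();print(c); z=190
compact(smooth(c,[*c[:2],z,c[3]],13))
F=np.pi/2-.183; T=np.array([458.8,344.5,z,F]);A=cmd()
compact(smooth(A,T,14))
compact(smooth(cmd(),[*T[:2],97.3,F],13))
E
```

```text
[446.49804187 168.59356451  24.           1.41176452]
P [0.0, 0.0, -0.0043], [0.0, 0.0, -0.0191], [0.0, 0.0, -0.0455], [0.0, 0.0, -0.0828], [0.0, 0.0, -0.1289], [0.0, 0.0, -0.1806], [0.0, 0.0, -0.2344], [0.0, 0.0, -0.2861], [0.0, 0.0, -0.3322], [0.0, 0.0, -0.3695], [0.0, 0.0, -0.3959], [0.0, 0.0, -0.4107], [0.0, 0.0, -0.415]
R [0, 0, -0.0], [0, 0, -0.0], [0, 0, -0.0], [0, 0, -0.0], [0, 0, -0.0], [0, 0, -0.0], [0, 0, -0.0], [0, 0, -0.0], [0, 0, -0.0], [0, 0, -0.0], [0, 0, -0.0], [0, 0, -0.0], [0, 0, -0.0]
13
P [0.0039, -0.0004, 0.0], [0.0173, -0.0015, 0.0], [0.0412, -0.0037, 0.0], [0.0753, -0.0067, 0.0], [0.1181, -0.0106, 0.0], [0.1672, -0.015, 0.0], [0.2195, -0.0196, 0.0], [0.2719, -0.0243, 0.0], [0.321, -0.0287, 0.0], [0.3638, -0.0325, 0.0], [0.3979, -0.0356, 0.0], [0.4218, -0.0377, 0.0], [0.4352, -0.0389, 0.0], [0.4391, -0.0393, 0.0]
R [0, 0, 0.0001], [0, 0, 0.0003], [0, 0, 0.0007], [0, 0, 0.0013], [0, 0, 0.0021], [0, 0, 0.0029], [0, 0, 0.0038], [0, 0, 0.0047], [0, 0, 0.0056], [0, 0, 0.0063], [0, 0, 0.0069], [0, 0, 0.0073], [0, 0, 0.0076], [0, 0, 0.0076]
14
P [-0.0, 0.0, 0.0024], [-0.0, 0.0, 0.0107], [-0.0, 0.0, 0.0254], [-0.0, 0.0, 0.0463], [-0.0, 0.0, 0.072], [-0.0, 0.0, 0.1009], [-0.0, 0.0, 0.1309], [-0.0, 0.0, 0.1598], [-0.0, 0.0, 0.1855], [-0.0, 0.0, 0.2063], [-0.0, 0.0, 0.2211], [-0.0, 0.0, 0.2293], [-0.0, 0.0, 0.2318]
R [0, 0, 0.0], [0, 0, 0.0], [0, 0, 0.0], [0, 0, 0.0], [0, 0, 0.0], [0, 0, 0.0], [0, 0, 0.0], [0, 0, 0.0], [0, 0, 0.0], [0, 0, 0.0], [0, 0, 0.0], [0, 0, 0.0], [0, 0, 0.0]
13
```

Request:
step_arm:
  delta_pos:
    - [0, 0, -0.004]
    - [0, 0, -0.019]
    - [0, 0, -0.0455]
    - [0, 0, -0.083]
    - [0, 0, -0.129]
    - [0, 0, -0.18]
    - [0, 0, -0.234]
    - [0, 0, -0.286]
    - [0, 0, -0.332]
    - [0, 0, -0.3695]
    - [0, 0, -0.396]
    - [0, 0, -0.411]
    - [0, 0, -0.415]
    - [0, 0, -0.415]
  delta_rot:
    - [0, 0, 0]
    - [0, 0, 0]
    - [0, 0, 0]
    - [0, 0, 0]
    - [0, 0, 0]
    - [0, 0, 0]
    - [0, 0, 0]
    - [0, 0, 0]
    - [0, 0, 0]
    - [0, 0, 0]
    - [0, 0, 0]
    - [0, 0, 0]
    - [0, 0, 0]
    - [0, 0, 0]
  grip: [1, 1, 1, 1, 1, 1, 1, 1, 1, 1, 1, 1, 1, 1]

```text
t: 30.55
tool_pos: [446.3, 168.5, 189.7]
eef_rot: [-0.0, 0.761, 0.649, -0.0]
wrist_force: [-0.6, 0.5, -2.3]
gripper_width: 9.7
```

Request:
step_arm:
  delta_pos:
    - [0.0039, -0.0004, 0]
    - [0.0173, -0.0015, 0]
    - [0.0412, -0.0037, 0]
    - [0.0753, -0.0067, 0]
    - [0.1181, -0.0106, 0]
    - [0.1672, -0.015, 0]
    - [0.2195, -0.0196, 0]
    - [0.2719, -0.0243, 0]
    - [0.321, -0.0287, 0]
    - [0.3638, -0.0325, 0]
    - [0.3979, -0.0356, 0]
    - [0.4218, -0.0377, 0]
    - [0.4352, -0.0389, 0]
    - [0.4391, -0.0393, 0]
    - [0.4391, -0.0393, 0]
  delta_rot:
    - [0, 0, 0.0001]
    - [0, 0, 0.0003]
    - [0, 0, 0.0007]
    - [0, 0, 0.0013]
    - [0, 0, 0.0021]
    - [0, 0, 0.0029]
    - [0, 0, 0.0038]
    - [0, 0, 0.0047]
    - [0, 0, 0.0056]
    - [0, 0, 0.0063]
    - [0, 0, 0.0069]
    - [0, 0, 0.0073]
    - [0, 0, 0.0076]
    - [0, 0, 0.0076]
    - [0, 0, 0.0076]
  grip: [1, 1, 1, 1, 1, 1, 1, 1, 1, 1, 1, 1, 1, 1, 1]

```text
t: 32.05
tool_pos: [458.8, 344.2, 189.9]
eef_rot: [0.0, 0.769, 0.64, -0.0]
wrist_force: [-0.2, 0.9, -1.7]
gripper_width: 9.8
```

```bash
python3 - <<'E'
from h import *
s=env.get_state();print(s['tool_pos'],s['eef_rot'],s['wrist_force'],s['gripper_width'])
p=snap('wrist');save(p,'w9.png')
r=fit(p,'ring_tray',np.array([458,344.]),z0=166,yaw0=-.18);print(r and r[:3])
E
```

```text
[458.82171117 344.19697969 189.89904431] [ 1.68738542e-04  7.68783379e-01  6.39509218e-01 -2.17879944e-04] [-0.21840752  0.85649622 -1.66677507] 9.755443363749938
(array([ 4.594e+02,  3.443e+02, -1.840e-01]), np.float64(0.659), 0.75)
```

View pics/w9.png

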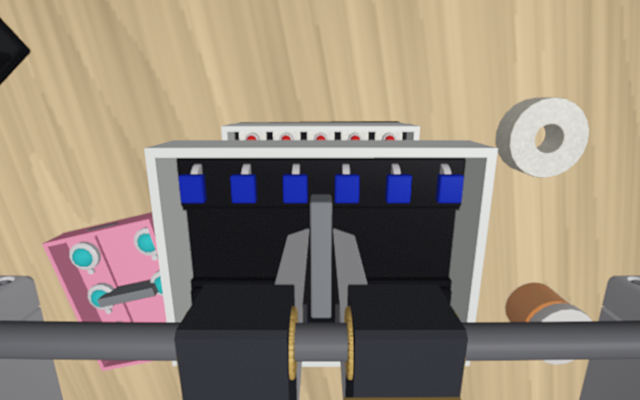

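Tray in hand square and centred (edges 147–497) over the stack (222–420). Descend.

Request:
step_arm:
  delta_pos:
    - [0, 0, 0.002]
    - [0, 0, 0.011]
    - [0, 0, 0.025]
    - [0, 0, 0.046]
    - [0, 0, 0.072]
    - [0, 0, 0.101]
    - [0, 0, 0.131]
    - [0, 0, 0.16]
    - [0, 0, 0.1855]
    - [0, 0, 0.206]
    - [0, 0, 0.221]
    - [0, 0, 0.229]
    - [0, 0, 0.2318]
    - [0, 0, 0.2318]
    - [0, 0, 0.2318]
  delta_rot:
    - [0, 0, 0]
    - [0, 0, 0]
    - [0, 0, 0]
    - [0, 0, 0]
    - [0, 0, 0]
    - [0, 0, 0]
    - [0, 0, 0]
    - [0, 0, 0]
    - [0, 0, 0]
    - [0, 0, 0]
    - [0, 0, 0]
    - [0, 0, 0]
    - [0, 0, 0]
    - [0, 0, 0]
    - [0, 0, 0]
  grip: [1, 1, 1, 1, 1, 1, 1, 1, 1, 1, 1, 1, 1, 1, 1]

```text
t: 33.65
tool_pos: [459.2, 344.7, 97.7]
eef_rot: [0.0, 0.769, 0.64, 0.0]
wrist_force: [-0.5, 0.5, -1.9]
gripper_width: 10.0
```

Request:
step_arm:
  delta_pos:
    - [0, 0, 0.002]
    - [0, 0, 0.002]
    - [0, 0, 0.002]
    - [0, 0, 0.002]
    - [0, 0, 0.002]
    - [0, 0, 0.002]
    - [0, 0, 0.002]
    - [0, 0, -0.03]
    - [0, 0, -0.12]
    - [0, 0, -0.24]
    - [0, 0, -0.35]
    - [0, 0, -0.407]
    - [0, 0, -0.407]
    - [0, 0, -0.407]
  delta_rot:
    - [0, 0, 0]
    - [0, 0, 0]
    - [0, 0, 0]
    - [0, 0, 0]
    - [0, 0, 0]
    - [0, 0, 0]
    - [0, 0, 0]
    - [0, 0, 0]
    - [0, 0, 0]
    - [0, 0, 0]
    - [0, 0, 0]
    - [0, 0, 0]
    - [0, 0, 0]
    - [0, 0, 0]
  grip: [1, 1, 0.7, 0.4, 0, -0.3, -0.3, -0.3, -0.3, -0.3, -0.3, -0.3, -0.3, -0.3]

```text
t: 35.05
tool_pos: [458.6, 344.4, 260.3]
eef_rot: [0.0, 0.769, 0.64, 0.0]
wrist_force: [-0.7, -1.0, -0.7]
gripper_width: 61.2
```

```bash
python3 - <<'E'
from h import *
c=cmd();c[2]+=.407*400;json.dump(c.tolist(),open('cmd.json','w'));print(c,env.get_state()['tool_pos'])
compact([[452,180,290,np.pi/2]])
compact([[451,-175,240,np.pi/2]])
f=np.pi/2+.151
compact([[450.7,-174.7,z,f] for z in (130,70,33)])
E
```

```text
[458.79116745 344.50663128 260.08         1.38788841] [458.59994407 344.37265959 260.26472152]
P [-0.4075, 0.0581, -0.0748]
R [0, 0, -0.0582]
1
P [-0.8875, -0.0024, 0.125]
R [0, 0, -0.0]
1
P [0.0008, -0.0008, 0.275], [0.0008, -0.0008, 0.425], [0.0008, -0.0008, 0.5175]
R [0, 0, -0.0481], [0, 0, -0.0481], [0, 0, -0.0481]
3
```

Request:
step_arm:
  delta_pos:
    - [-0.4075, 0.0581, -0.0748]
    - [-0.4075, 0.0581, -0.0748]
    - [-0.4075, 0.0581, -0.0748]
    - [-0.4075, 0.0581, -0.0748]
    - [-0.4075, 0.0581, -0.0748]
    - [-0.4075, 0.0581, -0.0748]
    - [-0.4075, 0.0581, -0.0748]
  delta_rot:
    - [0, 0, -0.0582]
    - [0, 0, -0.0582]
    - [0, 0, -0.0582]
    - [0, 0, -0.0582]
    - [0, 0, -0.0582]
    - [0, 0, -0.0582]
    - [0, 0, -0.0582]
  grip: [-0.3, -0.3, -0.3, -0.3, -0.3, -0.3, -0.3]

```text
t: 35.75
tool_pos: [451.6, 180.9, 288.7]
eef_rot: [-0.001, 0.707, 0.707, -0.001]
wrist_force: [-0.4, 0.1, 0.0]
gripper_width: 61.0
```

```bash
python3 - <<'E'
from h import *
s=env.get_state();print(s['tool_pos'],s['eef_rot'])
p=snap('wrist');im=cv2.cvtColor(p['pixels'],cv2.COLOR_RGB2BGR)
for t in ('ring_tray','stud_tray'):
    r=fit(p,t,np.array([459.,344]),z0=73,yaw0=-.18);print(r and r[:3])
    if r: axes(p,im,*r[0],107);break
cv2.imwrite('pics/w10.png',im)
E
```

```text
[451.62176822 180.93070122 288.71145461] [-0.00086106  0.70681169  0.70740079 -0.00078807]
(array([ 4.602e+02,  3.452e+02, -1.840e-01]), np.float64(0.986), 0.91)
```

View pics/w10.png

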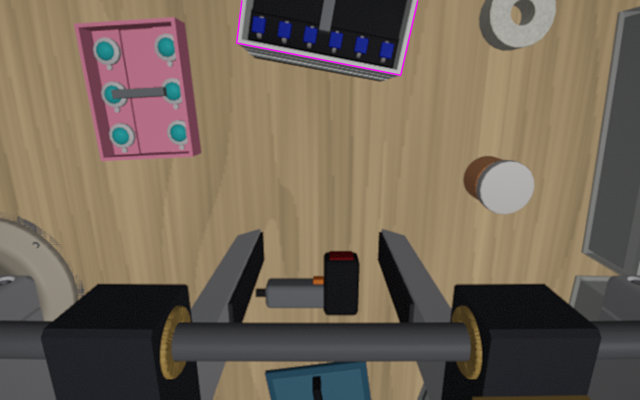

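Request:
step_arm:
  delta_pos:
    - [-0.8875, -0.0024, 0.125]
    - [-0.8875, -0.0024, 0.125]
    - [-0.8875, -0.0024, 0.125]
    - [-0.8875, -0.0024, 0.125]
    - [-0.8875, -0.0024, 0.125]
    - [-0.8875, -0.0024, 0.125]
    - [-0.8875, -0.0024, 0.125]
    - [-0.8875, -0.0024, 0.125]
    - [-0.8875, -0.0024, 0.125]
    - [-0.8875, -0.0024, 0.125]
    - [-0.8875, -0.0024, 0.125]
  delta_rot:
    - [0, 0, 0]
    - [0, 0, 0]
    - [0, 0, 0]
    - [0, 0, 0]
    - [0, 0, 0]
    - [0, 0, 0]
    - [0, 0, 0]
    - [0, 0, 0]
    - [0, 0, 0]
    - [0, 0, 0]
    - [0, 0, 0]
  grip: [-0.3, -0.3, -0.3, -0.3, -0.3, -0.3, -0.3, -0.3, -0.3, -0.3, -0.3]

```text
t: 36.95
tool_pos: [451.3, -173.1, 240.2]
eef_rot: [-0.0, 0.706, 0.708, 0.0]
wrist_force: [-0.3, -0.3, -0.1]
gripper_width: 61.0
```

Request:
step_arm:
  delta_pos:
    - [0.0008, -0.0008, 0.12]
    - [0.0008, -0.0008, 0.24]
    - [0.0008, -0.0008, 0.33]
    - [0.0008, -0.0008, 0.425]
    - [0.0008, -0.0008, 0.47]
    - [0.0008, -0.0008, 0.5]
    - [0.0008, -0.0008, 0.5175]
    - [0.0008, -0.0008, 0.5175]
    - [0.0008, -0.0008, 0.5175]
    - [0.0008, -0.0008, 0.5175]
    - [0.0008, -0.0008, 0.5175]
    - [0.0008, -0.0008, 0.5175]
    - [0.0008, -0.0008, 0.5175]
    - [0.0008, -0.0008, 0.5175]
    - [0.0008, -0.0008, 0.5175]
    - [0.0008, -0.0008, 0.5175]
    - [0.0008, -0.0008, 0.5175]
  delta_rot:
    - [0, 0, -0.0481]
    - [0, 0, -0.0481]
    - [0, 0, -0.0481]
    - [0, 0, -0.0481]
    - [0, 0, -0.0481]
    - [0, 0, -0.0481]
    - [0, 0, -0.0481]
    - [0, 0, -0.0481]
    - [0, 0, -0.0481]
    - [0, 0, -0.0481]
    - [0, 0, -0.0481]
    - [0, 0, -0.0481]
    - [0, 0, -0.0481]
    - [0, 0, -0.0481]
    - [0, 0, -0.0481]
    - [0, 0, -0.0481]
    - [0, 0, -0.0481]
  grip: [-0.3, -0.3, -0.3, -0.3, -0.3, -0.3, -0.3, -0.3, -0.3, 0.2, 0.5, 0.7, 1, 1, 1, 1, 1]

```text
t: 38.65
tool_pos: [450.7, -174.7, 33.0]
eef_rot: [-0.0, 0.652, 0.758, -0.0]
wrist_force: [0.4, 0.2, 1.2]
gripper_width: 11.6
```

```bash
python3 - <<'E'
from h import *
s=env.get_state();print(s['tool_pos'],s['wrist_force'],s['gripper_width'])
c=cmd();print(c); z=230
compact(smooth(c,[*c[:2],z,c[3]],15))
F=np.pi/2-.184; T=np.array([459.,344.5,z,F]);A=cmd()
W=smooth(A,T,28)
compact(W[:14]);compact(W[14:])
compact(smooth(cmd(),[*T[:2],137.3,F],13))
E
```

```text
[ 450.65445665 -174.7438722    32.97358518] [0.41319088 0.24787398 1.23732936] 11.586626467637505
[ 450.69162825 -174.68138534   33.            1.72183971]
P [0.0, 0.0, -0.0038], [0.0, 0.0, -0.0167], [0.0, 0.0, -0.0399], [0.0, 0.0, -0.0732], [0.0, 0.0, -0.1155], [0.0, 0.0, -0.1648], [0.0, 0.0, -0.2186], [0.0, 0.0, -0.2739], [0.0, 0.0, -0.3277], [0.0, 0.0, -0.377], [0.0, 0.0, -0.4193], [0.0, 0.0, -0.4526], [0.0, 0.0, -0.4758], [0.0, 0.0, -0.4887], [0.0, 0.0, -0.4925]
R [0, 0, -0.0], [0, 0, -0.0], [0, 0, -0.0], [0, 0, -0.0], [0, 0, -0.0], [0, 0, -0.0], [0, 0, -0.0], [0, 0, -0.0], [0, 0, -0.0], [0, 0, -0.0], [0, 0, -0.0], [0, 0, -0.0], [0, 0, -0.0], [0, 0, -0.0], [0, 0, -0.0]
15
P [0.0027, 0.0004, 0.0], [0.0114, 0.0019, 0.0], [0.0271, 0.0046, 0.0], [0.0503, 0.0085, 0.0], [0.0813, 0.0137, 0.0], [0.12, 0.0202, 0.0], [0.1663, 0.028, 0.0], [0.2195, 0.037, 0.0], [0.2791, 0.0471, 0.0], [0.3443, 0.0581, 0.0], [0.414, 0.0698, 0.0], [0.4874, 0.0822, 0.0], [0.5631, 0.0949, 0.0], [0.64, 0.1079, 0.0]
R [0, 0, 0.0002], [0, 0, 0.001], [0, 0, 0.0023], [0, 0, 0.0042], [0, 0, 0.0068], [0, 0, 0.01], [0, 
[... 438 characters left out ...]
-0.0002, 0.0]
R [0, 0, 0.0064], [0, 0, 0.0127], [0, 0, 0.0189], [0, 0, 0.0247], [0, 0, 0.0301], [0, 0, 0.0351], [0, 0, 0.0395], [0, 0, 0.0433], [0, 0, 0.0466], [0, 0, 0.0492], [0, 0, 0.0511], [0, 0, 0.0524], [0, 0, 0.0531], [0, 0, 0.0533]
14
P [-0.0, -0.0, 0.0024], [-0.0, -0.0, 0.0107], [-0.0, -0.0, 0.0254], [-0.0, -0.0, 0.0463], [-0.0, -0.0, 0.072], [-0.0, -0.0, 0.1009], [-0.0, -0.0, 0.1309], [-0.0, -0.0, 0.1598], [-0.0, -0.0, 0.1855], [-0.0, -0.0, 0.2063], [-0.0, -0.0, 0.2211], [-0.0, -0.0, 0.2293], [-0.0, -0.0, 0.2318]
R [0, 0, 0.0], [0, 0, 0.0], [0, 0, 0.0], [0, 0, 0.0], [0, 0, 0.0], [0, 0, 0.0], [0, 0, 0.0], [0, 0, 0.0], [0, 0, 0.0], [0, 0, 0.0], [0, 0, 0.0], [0, 0, 0.0], [0, 0, 0.0]
13
```

Request:
step_arm:
  delta_pos:
    - [0, 0, -0.004]
    - [0, 0, -0.017]
    - [0, 0, -0.04]
    - [0, 0, -0.073]
    - [0, 0, -0.1155]
    - [0, 0, -0.165]
    - [0, 0, -0.2186]
    - [0, 0, -0.274]
    - [0, 0, -0.328]
    - [0, 0, -0.377]
    - [0, 0, -0.419]
    - [0, 0, -0.4526]
    - [0, 0, -0.476]
    - [0, 0, -0.489]
    - [0, 0, -0.4925]
    - [0, 0, -0.4925]
  delta_rot:
    - [0, 0, 0]
    - [0, 0, 0]
    - [0, 0, 0]
    - [0, 0, 0]
    - [0, 0, 0]
    - [0, 0, 0]
    - [0, 0, 0]
    - [0, 0, 0]
    - [0, 0, 0]
    - [0, 0, 0]
    - [0, 0, 0]
    - [0, 0, 0]
    - [0, 0, 0]
    - [0, 0, 0]
    - [0, 0, 0]
    - [0, 0, 0]
  grip: [1, 1, 1, 1, 1, 1, 1, 1, 1, 1, 1, 1, 1, 1, 1, 1]

```text
t: 40.25
tool_pos: [450.5, -174.5, 229.7]
eef_rot: [-0.0, 0.652, 0.758, -0.0]
wrist_force: [-0.0, 0.5, -2.6]
gripper_width: 11.9
```

Request:
step_arm:
  delta_pos:
    - [0.0027, 0.0004, 0]
    - [0.0114, 0.0019, 0]
    - [0.0271, 0.0046, 0]
    - [0.0503, 0.0085, 0]
    - [0.0813, 0.0137, 0]
    - [0.12, 0.0202, 0]
    - [0.1663, 0.028, 0]
    - [0.2195, 0.037, 0]
    - [0.2791, 0.0471, 0]
    - [0.3443, 0.0581, 0]
    - [0.414, 0.0698, 0]
    - [0.4874, 0.0822, 0]
    - [0.5631, 0.0949, 0]
    - [0.64, 0.1079, 0]
  delta_rot:
    - [0, 0, 0.0002]
    - [0, 0, 0.001]
    - [0, 0, 0.0023]
    - [0, 0, 0.0042]
    - [0, 0, 0.0068]
    - [0, 0, 0.01]
    - [0, 0, 0.0139]
    - [0, 0, 0.0183]
    - [0, 0, 0.0233]
    - [0, 0, 0.0287]
    - [0, 0, 0.0345]
    - [0, 0, 0.0406]
    - [0, 0, 0.0469]
    - [0, 0, 0.0533]
  grip: [1, 1, 1, 1, 1, 1, 1, 1, 1, 1, 1, 1, 1, 1]

```text
t: 41.65
tool_pos: [454.3, 86.8, 230.0]
eef_rot: [-0.0, 0.713, 0.701, 0.0]
wrist_force: [0.0, -0.8, -1.4]
gripper_width: 11.9
```

Request:
step_arm:
  delta_pos:
    - [0.0781, 0, 0]
    - [0.1548, 0, 0]
    - [0.2292, 0, 0]
    - [0.3, 0, 0]
    - [0.366, 0, 0]
    - [0.4265, 0, 0]
    - [0.4805, 0, 0]
    - [0.5274, 0, 0]
    - [0.5666, 0, 0]
    - [0.598, 0, 0]
    - [0.6216, 0, 0]
    - [0.6375, 0, 0]
    - [0.6464, 0, 0]
    - [0.6491, 0, 0]
    - [0.6491, 0, 0]
  delta_rot:
    - [0, 0, 0.0064]
    - [0, 0, 0.0127]
    - [0, 0, 0.0189]
    - [0, 0, 0.0247]
    - [0, 0, 0.0301]
    - [0, 0, 0.0351]
    - [0, 0, 0.0395]
    - [0, 0, 0.0433]
    - [0, 0, 0.0466]
    - [0, 0, 0.0492]
    - [0, 0, 0.0511]
    - [0, 0, 0.0524]
    - [0, 0, 0.0531]
    - [0, 0, 0.0533]
    - [0, 0, 0.0533]
  grip: [1, 1, 1, 1, 1, 1, 1, 1, 1, 1, 1, 1, 1, 1, 1]

```text
t: 43.15
tool_pos: [459.2, 344.2, 230.0]
eef_rot: [0.0, 0.769, 0.639, -0.0]
wrist_force: [-0.4, -1.2, -2.2]
gripper_width: 11.3
```

```bash
python3 - <<'E'
from h import *
s=env.get_state();print(s['tool_pos'],s['eef_rot'],s['wrist_force'],s['gripper_width'])
p=snap('wrist');save(p,'w11.png')
E
```

```text
[459.16815244 344.17287614 229.95532976] [ 1.47271822e-04  7.69141587e-01  6.39078380e-01 -1.43356875e-04] [-0.43110708 -1.1990758  -2.1793907 ] 11.324357193880584
```

View pics/w11.png

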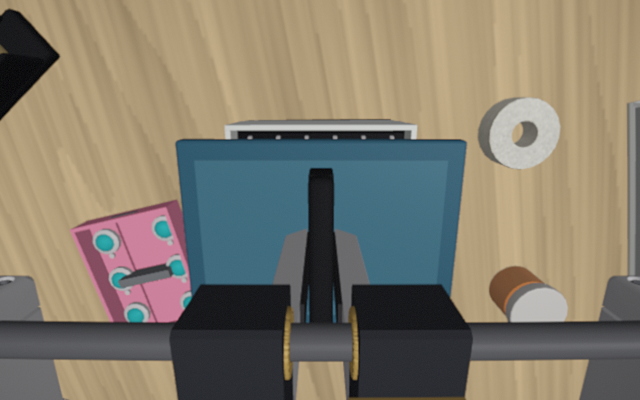

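The cover is centred (177–466, midpoint 321) over the stack (225–417, midpoint 321) and square. Lowering it.

Request:
step_arm:
  delta_pos:
    - [0, 0, 0.002]
    - [0, 0, 0.011]
    - [0, 0, 0.025]
    - [0, 0, 0.046]
    - [0, 0, 0.072]
    - [0, 0, 0.101]
    - [0, 0, 0.131]
    - [0, 0, 0.16]
    - [0, 0, 0.1855]
    - [0, 0, 0.206]
    - [0, 0, 0.221]
    - [0, 0, 0.229]
    - [0, 0, 0.2318]
    - [0, 0, 0.2318]
    - [0, 0, 0.2318]
  delta_rot:
    - [0, 0, 0]
    - [0, 0, 0]
    - [0, 0, 0]
    - [0, 0, 0]
    - [0, 0, 0]
    - [0, 0, 0]
    - [0, 0, 0]
    - [0, 0, 0]
    - [0, 0, 0]
    - [0, 0, 0]
    - [0, 0, 0]
    - [0, 0, 0]
    - [0, 0, 0]
    - [0, 0, 0]
    - [0, 0, 0]
  grip: [1, 1, 1, 1, 1, 1, 1, 1, 1, 1, 1, 1, 1, 1, 1]

```text
t: 44.7
tool_pos: [459.4, 344.7, 137.7]
eef_rot: [0.0, 0.769, 0.639, 0.0]
wrist_force: [-0.1, -0.5, -1.8]
gripper_width: 11.8
```

Request:
step_arm:
  delta_pos:
    - [0, 0, 0.002]
    - [0, 0, 0.002]
    - [0, 0, 0.002]
    - [0, 0, 0.002]
    - [0, 0, 0.002]
    - [0, 0, 0.002]
    - [0, 0, 0.002]
    - [0, 0, -0.03]
    - [0, 0, -0.12]
    - [0, 0, -0.24]
    - [0, 0, -0.35]
    - [0, 0, -0.407]
    - [0, 0, -0.407]
    - [0, 0, -0.407]
  delta_rot:
    - [0, 0, 0]
    - [0, 0, 0]
    - [0, 0, 0]
    - [0, 0, 0]
    - [0, 0, 0]
    - [0, 0, 0]
    - [0, 0, 0]
    - [0, 0, 0]
    - [0, 0, 0]
    - [0, 0, 0]
    - [0, 0, 0]
    - [0, 0, 0]
    - [0, 0, 0]
    - [0, 0, 0]
  grip: [1, 1, 0.7, 0.4, 0, -0.3, -0.3, -0.3, -0.3, -0.3, -0.3, -0.3, -0.3, -0.3]

```text
t: 46.1
tool_pos: [459.0, 344.4, 300.2]
eef_rot: [0.0, 0.769, 0.639, 0.0]
wrist_force: [0.0, 0.7, -0.5]
gripper_width: 61.1
```

```bash
python3 - <<'E'
from h import *
c=cmd();c[2]+=.407*400;json.dump(c.tolist(),open('cmd.json','w'));print(c,env.get_state()['tool_pos'])
compact([[440,120,310,np.pi/2]])
E
```

```text
[459.01881279 344.50461173 300.08         1.38694593] [458.95703171 344.39280795 300.23546366]
P [-0.5605, 0.0559, -0.0248]
R [0, 0, -0.0585]
1
```

Request:
step_arm:
  delta_pos:
    - [-0.5605, 0.0559, -0.0248]
    - [-0.5605, 0.0559, -0.0248]
    - [-0.5605, 0.0559, -0.0248]
    - [-0.5605, 0.0559, -0.0248]
    - [-0.5605, 0.0559, -0.0248]
    - [-0.5605, 0.0559, -0.0248]
    - [-0.5605, 0.0559, -0.0248]
    - [-0.5605, 0.0559, -0.0248]
    - [-0.5605, 0.0559, -0.0248]
  delta_rot:
    - [0, 0, -0.0585]
    - [0, 0, -0.0585]
    - [0, 0, -0.0585]
    - [0, 0, -0.0585]
    - [0, 0, -0.0585]
    - [0, 0, -0.0585]
    - [0, 0, -0.0585]
    - [0, 0, -0.0585]
    - [0, 0, -0.0585]
  grip: [-0.3, -0.3, -0.3, -0.3, -0.3, -0.3, -0.3, -0.3, -0.3]

```text
t: 47.0
tool_pos: [440.0, 121.1, 309.3]
eef_rot: [-0.001, 0.706, 0.708, -0.0]
wrist_force: [-0.4, 1.2, 0.1]
gripper_width: 60.8
```

```bash
python3 - <<'E'
from h import *
p=snap('scene')
r=fit(p,'cover',np.array([459.,344]),z0=104,yaw0=-.18);print(r and r[:3])
u,v=map(int,proj(p,[458,344,60]));im=cv2.cvtColor(p['pixels'],cv2.COLOR_RGB2BGR)
a=cv2.resize(im[max(0,v-65):v+65,u-80:u+80],(640,520),interpolation=cv2.INTER_CUBIC)
cv2.imwrite('pics/s1.png',a)
p=snap('wrist');r=fit(p,'cover',np.array([459.,344]),z0=104,yaw0=-.18);print(r and r[:3])
E
```

```text
(array([ 4.524e+02,  3.457e+02, -2.040e-01]), np.float64(0.893), 0.76)
None
```

View pics/s1.png

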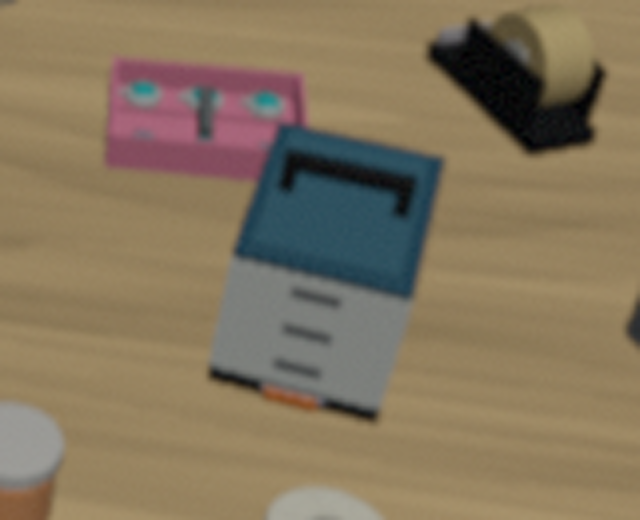

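Request:
step_arm:
  delta_pos:
    - [0.15, 0, -0.05]
    - [0.15, 0, -0.05]
    - [0.15, 0, -0.05]
    - [0.15, 0, -0.05]
    - [0.15, 0, -0.05]
  delta_rot:
    - [0, 0, 0]
    - [0, 0, 0]
    - [0, 0, 0]
    - [0, 0, 0]
    - [0, 0, 0]
  grip: [-0.3, -0.3, -0.3, -0.3, -0.3]

```text
t: 47.7
tool_pos: [439.8, 179.2, 329.4]
eef_rot: [0.0, 0.707, 0.707, -0.001]
wrist_force: [0.3, 0.4, -0.2]
gripper_width: 61.0
```

```bash
python3 - <<'E'
from h import *
p=snap('wrist');im=cv2.cvtColor(p['pixels'],cv2.COLOR_RGB2BGR)
r=fit(p,'cover',np.array([459.,344]),z0=104,yaw0=-.18);print(r and r[:3])
axes(p,im,459,344.5,-.184,116);axes(p,im,459,344.5,-.184,107,col=(0,255,0));axes(p,im,457.5,344.1,-.182,14,col=(0,255,255))
cv2.imwrite('pics/w12.png',im)
E
```

```text
(array([ 4.597e+02,  3.457e+02, -1.840e-01]), np.float64(0.987), 0.58)
```

View pics/w12.png

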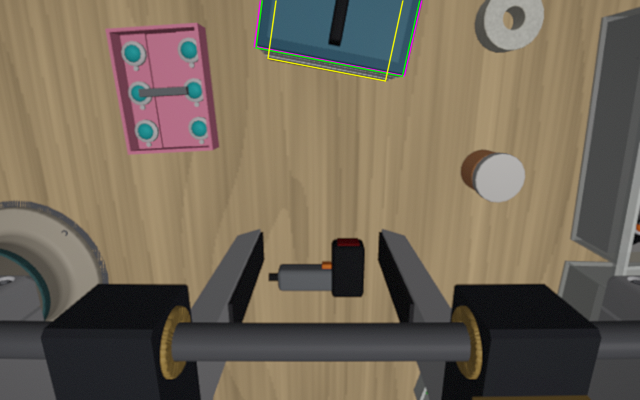

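The cover sits where expected at its seated height, and bystanders are untouched.

```bash
python3 -c "
from h import *
print(finish_job())"
```

```text
the job is handed in; nothing more can be done
None
```

The case is built on the black base in the order you asked: turquoise pendant tray, red stud tray, blue ring tray, then the blue-grey cover. I handed it in at about 48 s of the 122 s allowed, with the gripper clear of everything.

- **Trays:** after each tray went down, the wrist camera put it within about 3 mm and 0.003 rad of the base position, with its contents in place. The measured TCP heights before release were about 36, 67, 98 and 138 mm, against about 35, 66, 97 and 137 mm expected when fully seated. I let each piece down the last millimetre or so as I released it.
- **Cover:** the wrist camera showed it at its seated height, about 2 mm from the base position and with the same yaw. The last scene picture shows the stack square and upright.
- **One disagreement:** the silhouette fit in that scene picture put the cover about 7 mm further back in x (452 mm instead of 459 mm) and 0.02 rad turned. That fit matched poorly (0.89 against 0.99), so I trusted the wrist camera.
- **Other things on the bench:** I touched none of them. The pink tray, jar, label roll and scanner looked unmoved in the last wrist picture. I did not check the green tray, bracelet or orange cover again at the end.
- **Forces:** the readings at the ends of moves stayed below about 5 N.

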